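# Gather the dog balls, tip them out through the pan's corner notch, hang the pan

### The job

Put all the orange balls that lie on the grey mat into the aluminium drip pan, then carry the pan to the teal caddy and tip it about its notched corner so that all the balls roll out through the notch into the caddy. Then hang the empty pan by its carrying bar in both red hooks of the stand, coming in from the hooks' open side and lowering the bar into their throats, and leave it hanging level and still. Leave the spray bottle, jar, brush, soap dish and scrub pad where they are.

Things in the scene. Friction and masses are not known exactly. Their poses are not given: they have to be found in the camera images.
- pan: loose aluminium drip pan, 350 g: a flat square plate 190 x 190 mm, 4 mm thick, with rims 4 mm thick whose tops are 29 mm above its underside. Origin: centre of its underside; z up; x points along a diagonal to the notched corner (134 mm away), y along the other diagonal, which carries a fixed upright bail (see pan_bar). Balls pass freely under the bail
- pan_bar (a point): middle of the pan's carrying bar, 115 mm above the pan's origin, axes as the pan. The bar is an 8 mm round rod, level along y from -78 to 78 mm; from its ends the rod slopes down and out to the pan's corners (y = +-118 mm, 20 mm up). On its middle sits a wooden grip 16 mm thick (x), 60 mm long (y), 26 mm high (z), centred on this point
- pan_notch (a point): outermost point of the pan's floor at the notched corner, 134 mm along the pan's x, 4 mm above its underside. The two rims stop 80 mm short of this corner, leaving an opening about 107 mm wide; from there both edges go on to the corner as beads only 3 mm high, which hold the balls until this corner is tilted some 20 to 30 degrees down
- caddy: fixed open teal plastic caddy, 200 x 200 mm outside, 85 mm high, walls and floor 4 mm; origin: centre of its underside, z up, sides along x and y
- hookstand: fixed stand with two red hooks. Origin: on the table below the middle between the throats; z up; the hooks open to its -x. Hooks of 8 mm rod at y = +-55 mm, V throats with bottoms at x = 0, upturned tips at x = -30 mm, 224 mm high. Behind: two posts 14 mm thick at x = 85, y = +-100 mm, 212 mm high, with a crossbar on top; foot plate 12 mm high, x 55 to 115, y +-135 mm
- hook_seat (a point): where the middle of the pan's bar lies when it hangs in both throats (bar along the stand's y): 198 mm above the table, straight above the stand's origin; axes as the stand
- spray: amber spray bottle standing upright, 72 mm across, 194 mm high; origin: centre of its underside. Not to be disturbed
- jar: frosted glass jar with a clamp lid, 100 mm across, 215 mm high; origin: centre of its underside. Not to be disturbed
- brush: nylon grout brush lying bristles down, 150 mm along its x, 45 mm wide, 77 mm high; origin: centre of its underside. Not to be disturbed
- dish: white soap dish 90 x 60 x 28 mm high; origin: centre of its underside. Not to be disturbed
- pad: yellow and green scrub pad 90 x 60 x 28 mm high; origin: centre of its underside. Not to be disturbed
- ball1: an orange rubber dog ball, 46 mm in diameter, about 50 g, with a yellow stripe; its origin is its centre. It rolls on a slope of more than about 7 degrees. Absent balls read None
- ball2: an orange rubber dog ball, 46 mm in diameter, about 50 g, with a yellow stripe; its origin is its centre. It rolls on a slope of more than about 7 degrees. Absent balls read None
- ball3: an orange rubber dog ball, 46 mm in diameter, about 50 g, with a yellow stripe; its origin is its centre. It rolls on a slope of more than about 7 degrees. Absent balls read None
- ball4: an orange rubber dog ball, 46 mm in diameter, about 50 g, with a yellow stripe; its origin is its centre. It rolls on a slope of more than about 7 degrees. Absent balls read None

How it is judged (in metres and radians):
On the way, in this order (a step that is already met when the one before it is completed fails the run):
1. every ball lies in the pan (horizontal distance between each of ball1, ball2, ball3, ball4 and pan below 0.108 m and z of ball1 in the frame of pan between 0.02 and 0.05 m and z of ball2 in the frame of pan between 0.02 and 0.05 m and z of ball3 in the frame of pan between 0.02 and 0.05 m and z of ball4 in the frame of pan between 0.02 and 0.05 m), for 0.2 s.
2. the pan is tipped, notch corner down by more than 0.1 rad and not sideways by more than 0.25 rad, with its notch over the caddy (angle between pan's own x axis and vertical above 1.67 rad and angle between pan's own y axis and vertical between 1.32 and 1.82 rad and horizontal distance between pan_notch and caddy below 0.11 m and height (world z) of pan_notch above 0.06 m), for 0.1 s.
3. every ball is in the caddy (x of ball1 in the frame of caddy between -0.09 and 0.09 m and y of ball1 in the frame of caddy between -0.09 and 0.09 m and z of ball1 in the frame of caddy between 0 and 0.08 m and x of ball2 in the frame of caddy between -0.09 and 0.09 m and y of ball2 in the frame of caddy between -0.09 and 0.09 m and z of ball2 in the frame of caddy between 0 and 0.08 m and x of ball3 in the frame of caddy between -0.09 and 0.09 m and y of ball3 in the frame of caddy between -0.09 and 0.09 m and z of ball3 in the frame of caddy between 0 and 0.08 m and x of ball4 in the frame of caddy between -0.09 and 0.09 m and y of ball4 in the frame of caddy between -0.09 and 0.09 m and z of ball4 in the frame of caddy between 0 and 0.08 m), for 0.2 s.
At the end, for the whole second after the job is handed in: every ball lies inside the caddy; the pan hangs by its bar in the hooks (bar middle within 15 mm of the seat across the hooks, 35 mm along the bar, 10 mm in height), level within 0.2 rad, resting on the stand and slower than 0.08 m/s (all of step 3 and x of pan_bar in the frame of hook_seat between -0.015 and 0.015 m and y of pan_bar in the frame of hook_seat between -0.035 and 0.035 m and z of pan_bar in the frame of hook_seat between -0.01 and 0.01 m and angle between pan's own z axis and vertical below 0.2 rad and contact force between pan and hookstand above 1 N and linear speed of pan below 0.08 m/s); the robot touches nothing.
It fails at once if the spray bottle is pushed more than 40 mm (distance of spray from where it was at the start of the episode above 0.04 m).
It fails at once if the jar is pushed more than 40 mm (distance of jar from where it was at the start of the episode above 0.04 m).
It fails at once if the brush is pushed more than 40 mm (distance of brush from where it was at the start of the episode above 0.04 m).
It fails at once if the soap dish or scrub pad is pushed more than 40 mm (distance of any of dish, pad from where it was at the start of the episode above 0.04 m).
It fails at once if the bottle or jar is tipped (angle between any of spray, jar's own z axis and vertical above 0.5 rad).
Of ball1, ball2, ball3, ball4 only 2 to 4 are there at a start; the rules pass over those that are not, and their reading is None.
At some moment in a run one of pan may be knocked a few centimetres aside while the robot is not near it.
It also fails if it takes over 210 s, if anything falls off the work surface, if the arm or the gripper's body presses on something with over 40 N, if the wrist force passes 120 N, or if a joint passes its speed limit or range.

### The arm

A 6-joint arm with a two-finger parallel gripper is mounted at the origin on the work surface. World frame = base frame: x ahead of the robot, y to its left, z up, the work surface at z = 0. Lengths are in mm, angles in rad, forces in N, time in s.
With the tool pointing down it reaches from about 300 to 775 mm from the base axis. Payload 14.6 kg.
Tool frame: the origin (TCP) lies midway between the tips of the shut fingers; the grasp point (between the pads) lies 19 mm behind it (manip.hold_point_z is the distance from the TCP to the grasp point, in mm); z points along the fingers, y is the direction in which the jaws open and shut (so a half turn about z gives the same grasp; the last joint's range is limited). The gripper opens to 94 mm and grips with 3 to 60 N. Pads are 16 mm wide; open, the fingers measure 119 mm over their backs; the gripper's body (75 mm by 177 mm) begins 78 mm behind the grasp point.
Start: joints at [1.078, 0.3, 1.521, -0, 1.321, -0.067], TCP at [227.173, 500.881, 176.346] pointing down, gripper open.
Joint ranges: [-3.03, 3.03], [-0.79, 2.21], [0.23, 2.52], [-1.04, 4.18], [0, 3.07], [-2.55, 2.55]. Speed limits (rad/s): [2.22, 2.22, 2.57, 3.14, 3.14, 3.14].

### API

Orientations are given as [roll, pitch, yaw] about the fixed x, y, z axes, in that order (R = Rz(yaw) Ry(pitch) Rx(roll)).
In Python, from cell import manip gives the robot as it stands.
- The arm moves only by the shell command python3 -m crank 'ROWS' [OPENING] [FORCE]. ROWS is JSON, a list of rows, each an object with "offset": the shift along the world's x, y, z in m, a list of three; "spin": the turn about the world's z in degrees. In form: [{"offset": [dx, dy, dz], "spin": spin}, ...]. A call has exactly 8 rows; each row is the pose to reach, as a shift and turn from the pose measured when the call began; what a row does not reach only later rows make up. A row lasts 1/12 s, in which the tool goes at most 41.7 mm and 7.16 degrees, less where a joint would pass 70% of its speed; a pose out of reach is approached as far as the arm can. A call with a gripper value outside its range is refused whole. OPENING is the opening, from 0 (shut) to 1 (fully open), set as the call begins (- or left out, the last holds). The fingers move at their own pace and stop on an object; FORCE is the grip in N (left out, the last holds). Time passes only in rows, so rows that repeat a pose let the fingers close, or fill a call up. It gives the time, the measured TCP pose, the force and the opening at its end, in the units of the state.
- manip.read_state(): the state, without advancing time (a new reading comes with each control period).
- manip.camera(name): name is "side" or "top"; returns a dict with "pixels" (384x512x3 uint8, red, green, blue), "fx", "fy", "cx", "cy" (pixels), "extrinsics" (4x4, takes a point from world to camera coordinates). Camera axes: x right, y down, z forward; pixel columns grow to the right and rows downward; lengths in mm; the calibration is good to about 2 mm. A picture is of the moment at which its call begins. There is no depth.
- manip.sign_off(): hands the job in, once; it reports no verdict.
Trained networks look in a picture, given as the dict that the camera call returned (one of the last four; its "shot" number tells which), for a name from the list of things; names that differ only in an ending like _2 or _b are one class to them, and where a whole thing is asked for, a point or a joint stands for the part that bears it (a point fixed in the world has none). Each returns a list of dicts, best first, with "conf" (0 to 1); they miss things now and then, are a little off and sometimes report something else, mostly with a low value. They report only what shows in the picture. A call takes as long as a camera call.
- manip.search_frame(picture, name): "location" ([x, y, z] in mm, in world coordinates, good to about 4 mm: the middle of the surface that is visible of it).
- manip.masks_of(picture, name): "mask" (384x512 bool, what is visible of it).
The state is a dict: "clock": time; "joints": joint angles; "qd": joint speeds; "effort": joint torques, N m; "eef_pos": TCP position; "eef_rot": TCP orientation; "wrist_force": force on the tool from outside, world axes, zero at the start; "moment": the same for the moment, N m; "finger_gap": finger opening in mm.
Only numpy, scipy, OpenCV 4.12 (cv2) and the standard library are available. Lean on these libraries where they do the work, as an engineer would, in place of code of your own. Each camera call takes 0.05 s, during which the arm holds its last target. There are 200 camera calls.

## Working session

There is one attempt and no reset: what is moved stays moved. The work goes in short steps, Python scripts to look and compute and a shell command to move; the robot and the scene stay as the last step left them, time stands still between calls to the robot, and variables do not carry over. Pictures are saved under pics/ and viewed, about 12 in all and at most 16, crops included, and the job is handed in when it is done.

```bash
mkdir -p pics; ls; cat > h.py <<'E'
import numpy as np, cv2, sys
from cell import manip
def pics(tag, names=("top","side")):
    d={n:manip.camera(n) for n in names}
    for n in names: cv2.imwrite(f"pics/{tag}_{n}.png", d[n]["pixels"][:,:,::-1])
    return d
def ray(p,u,v):
    E=np.array(p["extrinsics"]);R=E[:3,:3];o=-R.T@E[:3,3]
    d=R.T@np.array([(u-p["cx"])/p["fx"],(v-p["cy"])/p["fy"],1]);return o,d
def onz(p,u,v,z):
    o,d=ray(p,u,v);return o+d*(z-o[2])/d[2]
def proj(p,X):
    E=np.array(p["extrinsics"]);c=E[:3,:3]@np.array(X)+E[:3,3]
    return p["fx"]*c[0]/c[2]+p["cx"],p["fy"]*c[1]/c[2]+p["cy"]
def find(d,names,mc=0.3):
    for k,p in d.items():
        for n in names:
            print(k,n,[(np.round(f["location"]).astype(int).tolist(),round(f["conf"],2)) for f in manip.search_frame(p,n) if f["conf"]>mc])
E
python3 - <<'E'
from h import *
d=pics("a")
find(d,["pan","pan_bar","caddy","hookstand","spray","jar","brush","dish","pad","ball1"])
for k,p in d.items(): E=np.array(p["extrinsics"]); print(k,(-E[:3,:3].T@E[:3,3]).round(),p["fx"])
s=manip.read_state();print(s["clock"],s["eef_pos"],s["eef_rot"],s["finger_gap"])
a=np.vstack([d["top"]["pixels"],d["side"]["pixels"]]);cv2.imwrite("pics/a.png",cv2.resize(a[:,:,::-1],(400,600)))
E
```

```text
pics
top pan [([450, -6, 4], 0.83)]
top pan_bar [([448, -6, 4], 0.82), ([310, 201, 26], 0.69)]
top caddy [([495, 348, 4], 0.89), ([734, 293, 207], 0.49)]
top hookstand [([553, -364, 11], 0.64)]
top spray [([738, -282, 127], 0.76)]
top jar [([733, 294, 209], 0.96), ([664, 142, 41], 0.62)]
top brush [([640, -42, 43], 0.61), ([794, -63, 42], 0.56)]
top dish [([312, 201, 28], 0.89)]
top pad [([307, -215, 28], 0.66)]
top ball1 [([665, -143, 40], 0.68), ([642, -41, 41], 0.67), ([662, 144, 39], 0.52)]
side pan [([448, -17, 8], 0.92)]
side pan_bar [([445, -13, -1], 0.62)]
side caddy [([497, 362, 32], 0.74)]
side hookstand [([550, -393, 10], 0.97)]
side spray [([722, -308, 109], 0.6)]
side jar [([720, 269, 145], 0.91), ([443, -12, 6], 0.55)]
side brush [([787, -78, 47], 0.67), ([445, -18, 7], 0.46)]
side dish [([310, 194, 19], 0.71)]
side pad [([300, -224, 23], 0.71), ([788, -76, 44], 0.32)]
side ball1 [([657, -154, 34], 0.76), ([657, 138, 36], 0.58), ([636, -50, 36], 0.56)]
top [ 483.    8. 1431.] 490.9612910724498
side [ 134. -511.  875.] 437.6329530701621
1.1 [227.1669575  500.88280612 176.32143292] [-3.14157999e+00 -1.49292914e-06  2.71579851e+00] 94.14312232633846
```

View pics/a_top.png

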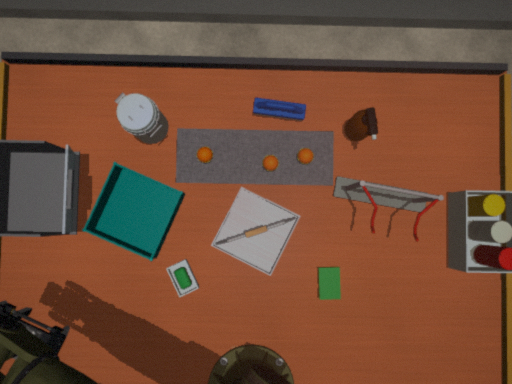

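View pics/a_side.png

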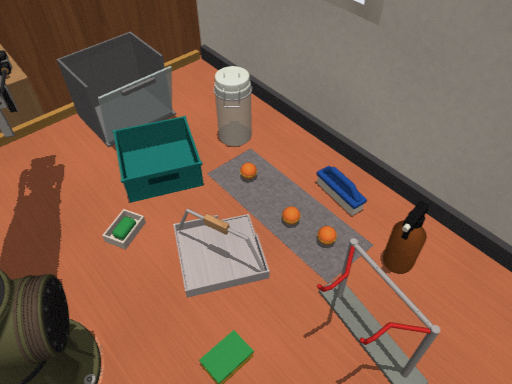

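```bash
python3 - <<'E'
import cv2,numpy as np
t=cv2.imread("pics/a_top.png");s=cv2.imread("pics/a_side.png")
A=cv2.resize(t[180:280,200:310],(396,360),interpolation=2);B=cv2.resize(t[170:250,325:450],(396,253),interpolation=2)
C=cv2.resize(s[195:300,165:275],(396,378),interpolation=2);D=cv2.resize(t[155:265,80:190],(235,235),interpolation=2)
o=np.zeros((600,800,3),np.uint8);o[:360,:396]=A;o[362:600,:396]=B[:238];o[:378,400:796]=C;o[380:600,400:635]=D[:220]
cv2.imwrite("pics/z1.png",o)
E
```

```text
(no output)
```

View pics/z1.png

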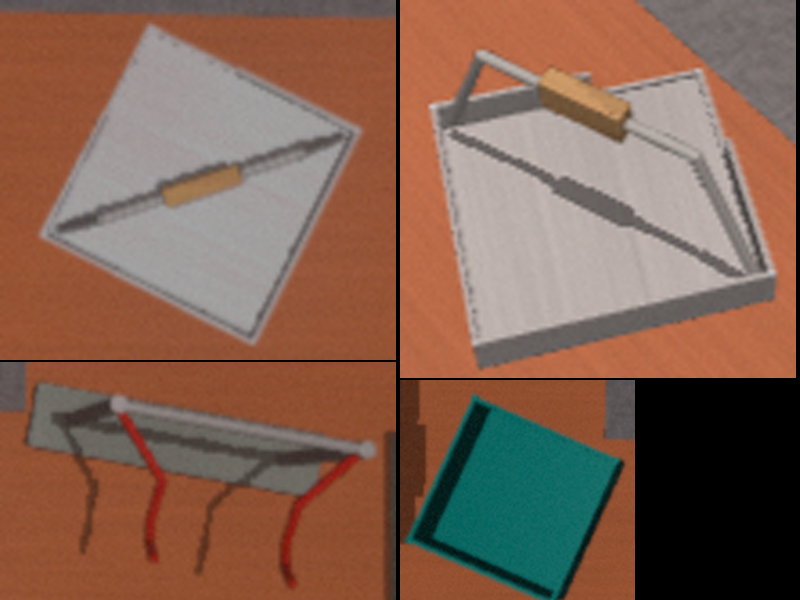

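```bash
python3 - <<'E'
from h import *
p=manip.camera("top"); q=manip.camera("side")
def P(u,v,z): return onz(p,u,v,z)[:2]
L,R,B,N=P(211.1,245.3,29),P(300,216.1,29),P(270,275.3,29),P(241.7,187.8,4)
g=P(256.1,231.4,128)
print("pan corners",L.round(),R.round(),B.round(),N.round(),"centres",((L+R)/2).round(),((B+N)/2).round(),"grip",g.round(),
 "yaw", np.degrees(np.arctan2(*(N-B)[::-1])), np.degrees(np.arctan2(*(L-R)[::-1]))-90)
a,b=P(362.9,182.9,219),P(441.2,197.8,219); h1,h2=P(373,231,224),P(416.5,239.4,224)
yw=np.arctan2(*(a-b)[::-1])-np.pi/2; X=np.array([np.cos(yw),np.sin(yw)])
print("stand yaw",np.degrees(yw),np.linalg.norm(a-b),"from posts",((a+b)/2-85*X).round(1),"tips yaw",np.degrees(np.arctan2(*(h1-h2)[::-1]))-90,np.linalg.norm(h1-h2),"from tips",((h1+h2)/2+30*X).round(1))
c=[P(*x,85) for x in [(115.1,163),(184.4,192.5),(154,258),(84.7,230.4)]]
print("caddy",np.round(c),np.mean(c,0).round(), [np.linalg.norm(c[i]-c[i-1]).round() for i in range(4)],np.degrees(np.arctan2(*(c[0]-c[3])[::-1])))
for (n,cam) in (("top",p),("side",q)):
  for f in manip.masks_of(cam,"ball1"):
    m=cv2.moments(f["mask"].astype(np.uint8));
    if m["m00"]: print(n,f["conf"],m["m00"],onz(cam,m["m10"]/m["m00"],m["m01"]/m["m00"],23).round())
# side checks of grip, and hook-tip
print("side px grip",proj(q,[*((L+R)/2),115]),"tips",proj(q,[*h1,224]),proj(q,[*h2,224]))
E
```

```text
pan corners [405. 119.] [ 492. -133.] [323. -50.] [572.  36.] centres [448.  -7.] [447.  -7.] grip [449.  -7.] yaw 18.93353272382275 19.063481377092856
stand yaw -9.739917821980358 198.9784966517951 from posts [ 475.2 -353.1] tips yaw -9.950681469055496 109.56895324542388 from tips [ 477.1 -353. ]
caddy [[628. 382.]
 [551. 191.]
 [371. 268.]
 [443. 458.]] [498. 325.] [np.float64(200.0), np.float64(206.0), np.float64(196.0), np.float64(203.0)] -22.32322560442572
top 0.77 209.0 [665. 145.  23.]
top 0.69 208.0 [644. -44.  23.]
top 0.52 191.0 [ 666. -144.   23.]
top 0.32 4535.0 [448.  -5.  23.]
side 0.69 5696.0 [505. 352.  23.]
side 0.58 207.0 [667. 148.  23.]
side 0.58 230.0 [646. -43.  23.]
side 0.49 295.0 [ 668. -144.   23.]
side px grip (np.float64(216.1161941516502), np.float64(225.12037792559508)) tips (np.float64(319.08759736466396), np.float64(284.8937089038807)) (np.float64(361.520591078954), np.float64(338.8757091701085))
```

```bash
python3 -m crank '[{"offset":[0.05,-0.04,0.02],"spin":-7},{"offset":[0.08,-0.065,0.02],"spin":-14},{"offset":[0.11,-0.09,0.02],"spin":-21},{"offset":[0.14,-0.115,0.02],"spin":-28},{"offset":[0.17,-0.14,0.02],"spin":-35},{"offset":[0.2,-0.165,0.02],"spin":-42},{"offset":[0.22,-0.18,0.02],"spin":-49},{"offset":[0.24,-0.195,0.02],"spin":-56}]' 1 20
python3 -m crank '[{"offset":[0.025,-0.02,0],"spin":-7},{"offset":[0.05,-0.04,0],"spin":-14},{"offset":[0.075,-0.06,0],"spin":-21},{"offset":[0.1,-0.08,0],"spin":-28},{"offset":[0.125,-0.1,0],"spin":-35},{"offset":[0.15,-0.12,0],"spin":-42},{"offset":[0.175,-0.14,0],"spin":-49},{"offset":[0.2,-0.16,0],"spin":-56}]'
```

```text
clock: 1.97
eef_pos: [469.3, 303.5, 196.4]
eef_rot: [3.141, 0.0, 1.731]
wrist_force: [-0.8, 0.4, -0.2]
finger_gap: 94.2
clock: 2.63
eef_pos: [670.4, 142.3, 196.3]
eef_rot: [3.141, 0.0, 0.747]
wrist_force: [0.6, -0.4, 0.3]
finger_gap: 94.5
```

```bash
python3 -m crank '[{"offset":[-0.004,0.004,-0.035],"spin":-7},{"offset":[-0.004,0.004,-0.07],"spin":-14},{"offset":[-0.004,0.004,-0.105],"spin":-21},{"offset":[-0.004,0.004,-0.14],"spin":-24},{"offset":[-0.004,0.004,-0.165],"spin":-24},{"offset":[-0.004,0.004,-0.18],"spin":-24},{"offset":[-0.004,0.004,-0.19],"spin":-24},{"offset":[-0.004,0.004,-0.19],"spin":-24}]'
python3 -m crank '[{"offset":[0,0,0],"spin":0},{"offset":[0,0,0],"spin":0},{"offset":[0,0,0],"spin":0},{"offset":[0,0,0],"spin":0},{"offset":[0,0,0],"spin":0},{"offset":[0,0,0],"spin":0},{"offset":[0,0,0],"spin":0},{"offset":[0,0,0],"spin":0}]' 0.3 20
```

```text
clock: 3.3
eef_pos: [665.3, 146.1, 4.1]
eef_rot: [-3.141, 0.003, 0.328]
wrist_force: [0.4, 0.0, -0.7]
finger_gap: 94.4
clock: 3.97
eef_pos: [665.4, 146.1, 4.2]
eef_rot: [-3.141, 0.003, 0.328]
wrist_force: [0.1, 0.2, -0.4]
finger_gap: 44.3
```

```bash
python3 -m crank '[{"offset":[0,0,0.04],"spin":0},{"offset":[0,0,0.08],"spin":0},{"offset":[0,0,0.12],"spin":0},{"offset":[-0.01,-0.005,0.15],"spin":0},{"offset":[-0.035,-0.02,0.165],"spin":0},{"offset":[-0.065,-0.04,0.165],"spin":0},{"offset":[-0.095,-0.06,0.165],"spin":0},{"offset":[-0.125,-0.08,0.165],"spin":0}]' && python3 -m crank '[{"offset":[-0.03,-0.018,0],"spin":0},{"offset":[-0.06,-0.036,0],"spin":0},{"offset":[-0.09,-0.054,0],"spin":0},{"offset":[-0.12,-0.072,0],"spin":0},{"offset":[-0.145,-0.088,0],"spin":0},{"offset":[-0.163,-0.098,0],"spin":0},{"offset":[-0.163,-0.098,0],"spin":0},{"offset":[-0.163,-0.098,0],"spin":0}]'
python3 - <<'E'
from h import *
d=pics("b"); find(d,["pan","ball1"],.3)
E
```

```text
clock: 4.63
eef_pos: [538.8, 65.5, 169.3]
eef_rot: [-3.142, 0.003, 0.329]
wrist_force: [0.3, -0.4, -0.1]
finger_gap: 27.7
clock: 5.3
eef_pos: [375.8, -32.8, 169.9]
eef_rot: [3.141, 0.001, 0.327]
wrist_force: [0.1, -0.2, 0.1]
finger_gap: 28.6
top pan [([463, -1, 5], 0.64)]
top ball1 [([663, 147, 40], 0.65), ([641, -39, 41], 0.63)]
side pan [([445, -21, 8], 0.75)]
side ball1 [([657, -152, 36], 0.81), ([636, -53, 33], 0.59), ([658, 133, 37], 0.46), ([550, -390, 15], 0.32)]
```

```bash
python3 -m crank '[{"offset":[0.035,0.021,0],"spin":0},{"offset":[0.07,0.042,0],"spin":0},{"offset":[0.105,0.063,0],"spin":0},{"offset":[0.14,0.084,0],"spin":0},{"offset":[0.175,0.105,0],"spin":0},{"offset":[0.21,0.126,0],"spin":0},{"offset":[0.245,0.15,0],"spin":0},{"offset":[0.27,0.165,0],"spin":0}]' 1 25 && python3 -m crank '[{"offset":[0.02,0.013,0],"spin":0},{"offset":[0.02,0.013,-0.04],"spin":0},{"offset":[0.02,0.013,-0.08],"spin":0},{"offset":[0.02,0.013,-0.11],"spin":0},{"offset":[0.02,0.013,-0.14],"spin":0},{"offset":[0.02,0.013,-0.155],"spin":0},{"offset":[0.02,0.013,-0.165],"spin":0},{"offset":[0.02,0.013,-0.165],"spin":0}]'
for i in 1 2; do python3 -m crank '[{"offset":[0,0,0],"spin":0},{"offset":[0,0,0],"spin":0},{"offset":[0,0,0],"spin":0},{"offset":[0,0,0],"spin":0},{"offset":[0,0,0],"spin":0},{"offset":[0,0,0],"spin":0},{"offset":[0,0,0],"spin":0},{"offset":[0,0,0],"spin":0}]' 0.3 25; done
python3 -m crank '[{"offset":[0,0,0.01],"spin":0},{"offset":[0,0,0.02],"spin":0},{"offset":[0,0,0.04],"spin":0},{"offset":[0,0,0.06],"spin":0},{"offset":[0,0,0.09],"spin":0},{"offset":[0,0,0.12],"spin":0},{"offset":[0,0,0.15],"spin":0},{"offset":[0,0,0.165],"spin":0}]'
```

```text
clock: 6.27
eef_pos: [647.9, 135.3, 167.7]
eef_rot: [-3.141, 0.004, 0.331]
wrist_force: [0.1, -0.6, 0.0]
finger_gap: 78.3
clock: 6.93
eef_pos: [666.8, 148.5, 0.1]
eef_rot: [-3.14, 0.008, 0.331]
wrist_force: [-0.3, -0.5, 1.1]
finger_gap: 93.8
clock: 7.6
eef_pos: [667.0, 148.5, 0.3]
eef_rot: [-3.14, 0.008, 0.331]
wrist_force: [-0.1, -1.3, 0.7]
finger_gap: 44.7
clock: 8.27
eef_pos: [666.9, 148.5, 0.3]
eef_rot: [-3.14, 0.008, 0.331]
wrist_force: [0.0, -0.2, -0.1]
finger_gap: 41.5
clock: 8.93
eef_pos: [667.9, 148.7, 171.1]
eef_rot: [-3.141, 0.002, 0.331]
wrist_force: [0.5, 0.2, -0.3]
finger_gap: 41.9
```

```bash
python3 -m crank '[{"offset":[-0.025,-0.015,0],"spin":0},{"offset":[-0.06,-0.037,0],"spin":0},{"offset":[-0.095,-0.059,0],"spin":0},{"offset":[-0.13,-0.081,0],"spin":0},{"offset":[-0.165,-0.103,0],"spin":0},{"offset":[-0.2,-0.125,0],"spin":0},{"offset":[-0.235,-0.147,0],"spin":0},{"offset":[-0.265,-0.165,0],"spin":0}]' && python3 -m crank '[{"offset":[-0.026,-0.015,0],"spin":0},{"offset":[-0.026,-0.015,-0.02],"spin":0},{"offset":[-0.026,-0.015,-0.05],"spin":0},{"offset":[-0.026,-0.015,-0.08],"spin":0},{"offset":[-0.026,-0.015,-0.1],"spin":0},{"offset":[-0.026,-0.015,-0.12],"spin":0},{"offset":[-0.026,-0.015,-0.13],"spin":0},{"offset":[-0.026,-0.015,-0.13],"spin":0}]'
python3 - <<'E'
from h import *
d=pics("c"); find(d,["pan"],.3)
E
```

```text
clock: 9.6
eef_pos: [400.9, -17.2, 172.0]
eef_rot: [3.141, 0.0, 0.331]
wrist_force: [1.4, -1.0, 0.8]
finger_gap: 42.1
clock: 10.27
eef_pos: [374.2, -32.1, 41.2]
eef_rot: [-3.141, 0.002, 0.331]
wrist_force: [-0.7, -0.1, -0.8]
finger_gap: 42.0
top pan [([466, 1, 5], 0.91)]
side pan [([459, -50, 5], 0.94), ([546, -393, 13], 0.61)]
```

View pics/c_side.png

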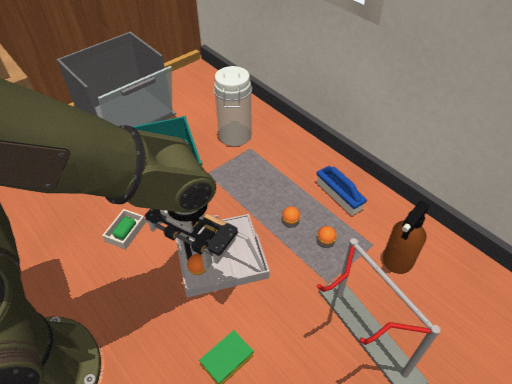

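```bash
python3 -m crank '[{"offset":[0.003,0,-0.01],"spin":0},{"offset":[0.003,0,-0.02],"spin":0},{"offset":[0.003,0,-0.027],"spin":0},{"offset":[0.003,0,-0.03],"spin":0},{"offset":[0.003,0,-0.031],"spin":0},{"offset":[0.003,0,-0.031],"spin":0},{"offset":[0.003,0,-0.031],"spin":0},{"offset":[0.003,0,-0.031],"spin":0}]' && python3 -m crank '[{"offset":[0,0,0],"spin":0},{"offset":[0,0,0],"spin":0},{"offset":[0,0,0],"spin":0},{"offset":[0,0,0],"spin":0},{"offset":[0,0,0.01],"spin":0},{"offset":[0,0,0.03],"spin":0},{"offset":[0,0,0.06],"spin":0},{"offset":[0,0,0.09],"spin":0}]' 0.58
python3 -m crank '[{"offset":[0,0,0.035],"spin":0},{"offset":[0,0,0.07],"spin":0},{"offset":[0.03,0,0.075],"spin":0},{"offset":[0.065,0,0.075],"spin":0},{"offset":[0.1,0,0.075],"spin":0},{"offset":[0.135,0,0.075],"spin":0},{"offset":[0.17,-0.003,0.075],"spin":0},{"offset":[0.205,-0.006,0.075],"spin":0}]' 1
```

```text
clock: 11.13
eef_pos: [378.9, -32.3, 12.7]
eef_rot: [3.14, -0.002, 0.331]
wrist_force: [0.3, 1.2, -0.9]
finger_gap: 41.8
clock: 11.8
eef_pos: [378.3, -32.2, 103.5]
eef_rot: [3.14, -0.001, 0.331]
wrist_force: [0.3, -0.1, 0.4]
finger_gap: 54.8
clock: 12.47
eef_pos: [584.8, -38.2, 178.1]
eef_rot: [3.14, -0.0, 0.331]
wrist_force: [0.1, -0.0, -0.6]
finger_gap: 94.0
```

Next ball at (645,-43).

```bash
python3 -m crank '[{"offset":[0.035,-0.004,0],"spin":0},{"offset":[0.06,-0.005,-0.03],"spin":0},{"offset":[0.06,-0.005,-0.07],"spin":0},{"offset":[0.06,-0.005,-0.11],"spin":0},{"offset":[0.06,-0.005,-0.145],"spin":0},{"offset":[0.06,-0.005,-0.165],"spin":0},{"offset":[0.06,-0.005,-0.173],"spin":0},{"offset":[0.06,-0.005,-0.173],"spin":0}]' 1
for i in 1 2; do python3 -m crank '[{"offset":[0,0,0],"spin":0},{"offset":[0,0,0],"spin":0},{"offset":[0,0,0],"spin":0},{"offset":[0,0,0],"spin":0},{"offset":[0,0,0],"spin":0},{"offset":[0,0,0],"spin":0},{"offset":[0,0,0],"spin":0},{"offset":[0,0,0],"spin":0}]' 0.3 25; done
python3 -m crank '[{"offset":[0,0,0.01],"spin":0},{"offset":[0,0,0.02],"spin":0},{"offset":[0,0,0.04],"spin":0},{"offset":[0,0,0.06],"spin":0},{"offset":[0,0,0.08],"spin":0},{"offset":[0,0,0.09],"spin":0},{"offset":[0,0,0.09],"spin":0},{"offset":[0,0,0.09],"spin":0}]'
python3 - <<'E'
from h import *
d=pics("d"); find(d,["pan","ball1"],.3)
E
```

```text
clock: 13.13
eef_pos: [643.8, -43.0, 3.3]
eef_rot: [-3.141, 0.002, 0.331]
wrist_force: [0.1, 0.1, 0.7]
finger_gap: 94.1
clock: 13.8
eef_pos: [643.9, -43.1, 3.4]
eef_rot: [-3.141, 0.002, 0.331]
wrist_force: [0.2, -0.8, 0.7]
finger_gap: 43.7
clock: 14.47
eef_pos: [643.9, -43.0, 3.4]
eef_rot: [-3.141, 0.002, 0.331]
wrist_force: [0.2, -1.1, 0.9]
finger_gap: 38.9
clock: 15.13
eef_pos: [643.9, -43.0, 93.6]
eef_rot: [-3.142, 0.002, 0.331]
wrist_force: [0.3, 0.4, -2.0]
finger_gap: 39.5
top pan []
top ball1 []
side pan [([449, -17, 6], 0.64), ([297, -222, 25], 0.55)]
side ball1 [([371, -41, 43], 0.88), ([658, -151, 37], 0.58), ([635, -48, 127], 0.54)]
```

View pics/d_side.png

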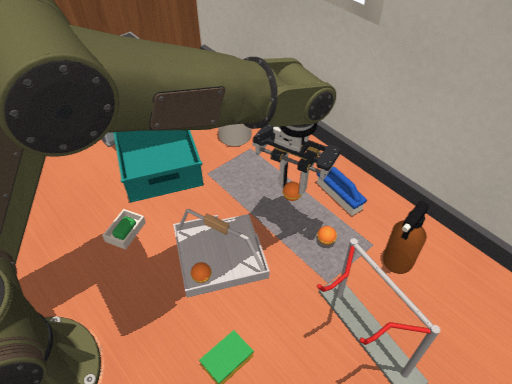

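```bash
python3 -m crank '[{"offset":[-0.03,0.012,0],"spin":0},{"offset":[-0.06,0.024,0],"spin":0},{"offset":[-0.09,0.035,0],"spin":0},{"offset":[-0.12,0.047,0],"spin":0},{"offset":[-0.141,0.055,-0.02],"spin":0},{"offset":[-0.141,0.055,-0.045],"spin":0},{"offset":[-0.141,0.055,-0.065],"spin":0},{"offset":[-0.141,0.055,-0.075],"spin":0}]' && python3 -m crank '[{"offset":[0,0,-0.003],"spin":0},{"offset":[0,0,-0.005],"spin":0},{"offset":[0,0,-0.006],"spin":0},{"offset":[0,0,-0.006],"spin":0},{"offset":[0,0,-0.006],"spin":0},{"offset":[0,0,-0.006],"spin":0},{"offset":[0,0,-0.006],"spin":0},{"offset":[0,0,-0.006],"spin":0}]' && python3 -m crank '[{"offset":[0,0,0],"spin":0},{"offset":[0,0,0],"spin":0},{"offset":[0,0,0],"spin":0},{"offset":[0,0,0],"spin":0},{"offset":[0,0,0.005],"spin":0},{"offset":[0,0,0.02],"spin":0},{"offset":[0,0,0.05],"spin":0},{"offset":[0,0,0.08],"spin":0}]' 0.58
python3 -m crank '[{"offset":[0,0,0.035],"spin":0},{"offset":[0.03,-0.02,0.07],"spin":0},{"offset":[0.06,-0.045,0.08],"spin":0},{"offset":[0.085,-0.07,0.08],"spin":0},{"offset":[0.11,-0.095,0.08],"spin":0},{"offset":[0.135,-0.12,0.08],"spin":0},{"offset":[0.155,-0.145,0.08],"spin":0},{"offset":[0.164,-0.156,0.08],"spin":0}]' 1
```

```text
clock: 16.1
eef_pos: [501.3, 12.2, 15.5]
eef_rot: [-3.14, 0.006, 0.332]
wrist_force: [-0.2, -0.8, -1.6]
finger_gap: 38.5
clock: 16.77
eef_pos: [501.5, 12.2, 9.8]
eef_rot: [-3.14, 0.005, 0.332]
wrist_force: [0.9, 0.1, -0.5]
finger_gap: 38.9
clock: 17.43
eef_pos: [500.8, 12.2, 90.5]
eef_rot: [-3.139, 0.007, 0.332]
wrist_force: [1.1, -0.2, 0.4]
finger_gap: 54.6
clock: 18.1
eef_pos: [665.9, -146.7, 170.0]
eef_rot: [-3.139, 0.008, 0.33]
wrist_force: [-0.9, 0.7, -0.0]
finger_gap: 93.9
```

```bash
python3 -m crank '[{"offset":[0.001,0.003,-0.03],"spin":0},{"offset":[0.001,0.003,-0.07],"spin":0},{"offset":[0.001,0.003,-0.11],"spin":0},{"offset":[0.001,0.003,-0.14],"spin":0},{"offset":[0.001,0.003,-0.158],"spin":0},{"offset":[0.001,0.003,-0.166],"spin":0},{"offset":[0.001,0.003,-0.166],"spin":0},{"offset":[0.001,0.003,-0.166],"spin":0}]' 1
for i in 1 2; do python3 -m crank '[{"offset":[0,0,0],"spin":0},{"offset":[0,0,0],"spin":0},{"offset":[0,0,0],"spin":0},{"offset":[0,0,0],"spin":0},{"offset":[0,0,0],"spin":0},{"offset":[0,0,0],"spin":0},{"offset":[0,0,0],"spin":0},{"offset":[0,0,0],"spin":0}]' 0.3 25; done
python3 -m crank '[{"offset":[0,0,0.01],"spin":0},{"offset":[0,0,0.03],"spin":0},{"offset":[0,0,0.06],"spin":0},{"offset":[0,0,0.09],"spin":0},{"offset":[0,0,0.12],"spin":0},{"offset":[0,0,0.15],"spin":0},{"offset":[0,0,0.165],"spin":0},{"offset":[0,0,0.165],"spin":0}]'
python3 - <<'E'
from h import *
d=pics("e"); find(d,["pan","ball1"],.3)
E
```

```text
clock: 18.77
eef_pos: [667.5, -143.9, 5.3]
eef_rot: [-3.14, 0.007, 0.33]
wrist_force: [-0.2, -0.9, -0.3]
finger_gap: 94.1
clock: 19.43
eef_pos: [667.5, -143.9, 5.2]
eef_rot: [-3.14, 0.007, 0.33]
wrist_force: [-0.3, -0.5, -0.0]
finger_gap: 44.0
clock: 20.1
eef_pos: [667.5, -144.0, 5.3]
eef_rot: [-3.14, 0.007, 0.33]
wrist_force: [0.8, -1.6, 2.4]
finger_gap: 36.9
clock: 20.77
eef_pos: [668.7, -144.1, 175.3]
eef_rot: [3.14, 0.001, 0.33]
wrist_force: [0.6, -0.1, -0.4]
finger_gap: 36.4
top pan [([452, 29, 4], 0.95)]
top ball1 []
side pan [([487, 305, 12], 0.72), ([449, -17, 8], 0.7)]
side ball1 [([373, -40, 38], 0.84), ([657, -156, 208], 0.67), ([502, 4, 43], 0.5)]
```

View pics/e_side.png

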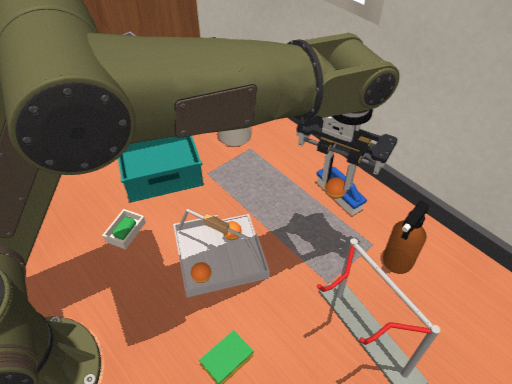

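```bash
python3 -m crank '[{"offset":[-0.03,0.01,0],"spin":0},{"offset":[-0.065,0.023,0],"spin":0},{"offset":[-0.1,0.035,0],"spin":0},{"offset":[-0.135,0.047,0],"spin":0},{"offset":[-0.17,0.06,0],"spin":0},{"offset":[-0.2,0.07,0],"spin":0},{"offset":[-0.221,0.078,0],"spin":0},{"offset":[-0.231,0.081,0],"spin":0}]' && python3 -m crank '[{"offset":[0,0,-0.03],"spin":0},{"offset":[0,0,-0.06],"spin":0},{"offset":[0,0,-0.09],"spin":0},{"offset":[0,0,-0.115],"spin":0},{"offset":[0,0,-0.13],"spin":0},{"offset":[0,0,-0.137],"spin":0},{"offset":[0,0,-0.137],"spin":0},{"offset":[0,0,-0.137],"spin":0}]' && python3 -m crank '[{"offset":[0,0,0],"spin":0},{"offset":[0,0,0],"spin":0},{"offset":[0,0,0],"spin":0},{"offset":[0,0,0],"spin":0},{"offset":[0,0,0.005],"spin":0},{"offset":[0,0,0.03],"spin":0},{"offset":[0,0,0.06],"spin":0},{"offset":[0,0,0.1],"spin":0}]' 0.58
python3 -m crank '[{"offset":[0,0,0.035],"spin":0},{"offset":[0,0,0.07],"spin":0},{"offset":[0,0,0.1],"spin":7},{"offset":[0,0,0.1],"spin":14},{"offset":[0,0,0.1],"spin":21},{"offset":[-0.03,0.01,0.1],"spin":28},{"offset":[-0.065,0.02,0.1],"spin":35},{"offset":[-0.1,0.03,0.1],"spin":42}]' 1
python3 - <<'E'
from h import *
d=pics("f"); find(d,["pan","ball1"],.3)
t=cv2.imread("pics/f_top.png")[130:290,150:350];s=cv2.imread("pics/f_side.png")[160:320,130:330]
cv2.imwrite("pics/f.png",np.hstack([cv2.resize(t,None,fx=2,fy=2,interpolation=2),cv2.resize(s,None,fx=2,fy=2,interpolation=2)]))
E
```

```text
clock: 21.73
eef_pos: [433.6, -61.8, 168.2]
eef_rot: [-3.138, 0.009, 0.33]
wrist_force: [-0.4, -0.8, -1.0]
finger_gap: 36.4
clock: 22.4
eef_pos: [433.7, -61.8, 31.6]
eef_rot: [-3.138, 0.01, 0.33]
wrist_force: [-0.6, -0.3, 0.0]
finger_gap: 36.8
clock: 23.07
eef_pos: [432.5, -61.6, 131.8]
eef_rot: [-3.136, 0.012, 0.33]
wrist_force: [0.2, -0.1, 0.3]
finger_gap: 54.3
clock: 23.73
eef_pos: [331.0, -31.3, 231.6]
eef_rot: [-3.135, 0.013, 1.069]
wrist_force: [0.1, -0.0, 1.4]
finger_gap: 93.9
top pan [([456, 4, 2], 0.7), ([554, -367, 10], 0.58), ([795, -64, 41], 0.41)]
top ball1 [([435, -62, 45], 0.79), ([381, -26, 44], 0.54), ([500, 16, 48], 0.49)]
side pan [([446, -13, 5], 0.96)]
side ball1 [([431, -70, 39], 0.82), ([502, 3, 41], 0.76), ([373, -42, 41], 0.68)]
```

View pics/f.png

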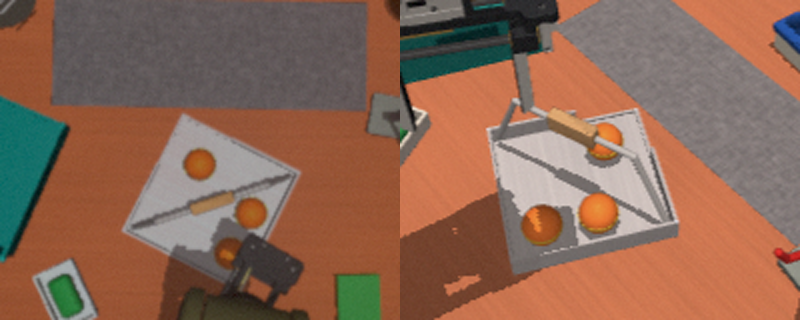

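```bash
python3 -m crank '[{"offset":[0.03,0.006,0],"spin":7},{"offset":[0.06,0.012,0],"spin":14},{"offset":[0.09,0.018,0],"spin":21},{"offset":[0.117,0.024,0],"spin":28},{"offset":[0.117,0.024,0],"spin":35},{"offset":[0.117,0.024,0],"spin":42},{"offset":[0.117,0.024,0],"spin":47.8},{"offset":[0.117,0.024,0],"spin":47.8}]' 1 && python3 -m crank '[{"offset":[0,0,-0.035],"spin":0},{"offset":[0,0,-0.07],"spin":0},{"offset":[0,0,-0.1],"spin":0},{"offset":[0,0,-0.12],"spin":0},{"offset":[0,0,-0.132],"spin":0},{"offset":[0,0,-0.136],"spin":0},{"offset":[0,0,-0.136],"spin":0},{"offset":[0,0,-0.136],"spin":0}]' 0.6
```

```text
clock: 24.7
eef_pos: [450.7, -7.9, 231.3]
eef_rot: [-3.135, 0.012, 1.9]
wrist_force: [0.9, -0.9, -0.2]
finger_gap: 94.1
clock: 25.37
eef_pos: [451.2, -8.0, 95.8]
eef_rot: [-3.135, 0.012, 1.898]
wrist_force: [-0.2, -0.7, 0.6]
finger_gap: 56.2
```

```bash
for i in 1 2; do python3 -m crank '[{"offset":[0,0,0],"spin":0},{"offset":[0,0,0],"spin":0},{"offset":[0,0,0],"spin":0},{"offset":[0,0,0],"spin":0},{"offset":[0,0,0],"spin":0},{"offset":[0,0,0],"spin":0},{"offset":[0,0,0],"spin":0},{"offset":[0,0,0],"spin":0}]' 0 40; done
python3 -m crank '[{"offset":[0,0,0.002],"spin":0},{"offset":[0,0,0.006],"spin":0},{"offset":[0,0,0.012],"spin":0},{"offset":[0,0,0.02],"spin":0},{"offset":[0,0,0.028],"spin":0},{"offset":[0,0,0.036],"spin":0},{"offset":[0,0,0.042],"spin":0},{"offset":[0,0,0.045],"spin":0}]'
python3 -m crank '[{"offset":[0,0,0.005],"spin":0},{"offset":[0,0,0.015],"spin":0},{"offset":[0,0,0.027],"spin":0},{"offset":[0,0,0.04],"spin":0},{"offset":[0,0,0.055],"spin":0},{"offset":[0,0,0.068],"spin":0},{"offset":[0,0,0.078],"spin":0},{"offset":[0,0,0.083],"spin":0}]'
python3 - <<'E'
from h import *
d=pics("g"); find(d,["ball1"],.3)
cv2.imwrite("pics/g.png",np.hstack([cv2.imread("pics/g_top.png")[100:300,100:350],cv2.imread("pics/g_side.png")[100:300,80:330]]))
E
```

```text
clock: 26.03
eef_pos: [451.2, -8.0, 95.8]
eef_rot: [-3.135, 0.012, 1.898]
wrist_force: [-1.2, -0.5, 2.3]
finger_gap: 15.2
clock: 26.7
eef_pos: [451.2, -8.0, 95.8]
eef_rot: [-3.135, 0.012, 1.898]
wrist_force: [0.2, -1.3, 0.4]
finger_gap: 15.1
clock: 27.37
eef_pos: [451.6, -8.0, 142.1]
eef_rot: [-3.137, 0.012, 1.898]
wrist_force: [0.8, 0.5, -4.9]
finger_gap: 14.8
clock: 28.03
eef_pos: [451.9, -8.1, 226.7]
eef_rot: [-3.138, 0.013, 1.898]
wrist_force: [-0.4, 1.5, -4.0]
finger_gap: 15.0
top ball1 [([501, 11, 180], 0.59)]
side ball1 [([373, -44, 167], 0.67), ([428, -73, 170], 0.59), ([495, 2, 167], 0.52)]
```

View pics/g.png

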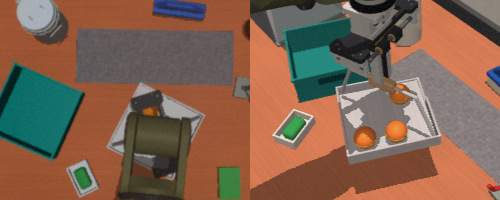

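```bash
python3 -m crank '[{"offset":[0,0.003,0],"spin":0.5},{"offset":[0.001,0.009,0],"spin":1.5},{"offset":[0.001,0.018,0],"spin":3},{"offset":[0.002,0.03,0],"spin":5},{"offset":[0.003,0.044,0],"spin":7.5},{"offset":[0.004,0.058,0],"spin":10.5},{"offset":[0.005,0.072,0],"spin":13.5},{"offset":[0.006,0.086,0],"spin":16.5}]' && python3 -m crank '[{"offset":[0.001,0.014,0],"spin":3},{"offset":[0.002,0.028,0],"spin":6},{"offset":[0.003,0.042,0],"spin":9},{"offset":[0.004,0.056,0],"spin":12},{"offset":[0.005,0.07,0],"spin":15},{"offset":[0.006,0.084,0],"spin":18},{"offset":[0.007,0.097,0],"spin":20.5},{"offset":[0.008,0.108,0],"spin":23}]' && python3 -m crank '[{"offset":[0.001,0.011,0],"spin":2},{"offset":[0.002,0.022,0],"spin":4},{"offset":[0.003,0.034,0],"spin":6},{"offset":[0.004,0.045,0],"spin":7.5},{"offset":[0.005,0.055,0],"spin":8.5},{"offset":[0.006,0.063,0],"spin":9},{"offset":[0.006,0.068,0],"spin":9},{"offset":[0.006,0.07,0],"spin":9}]'
python3 -m crank '[{"offset":[0,0,0],"spin":0},{"offset":[0,0,0],"spin":0},{"offset":[0,0,0],"spin":0},{"offset":[0,0,0],"spin":0},{"offset":[0,0,0],"spin":0},{"offset":[0,0,0],"spin":0},{"offset":[0,0,0],"spin":0},{"offset":[0,0,0],"spin":0}]'
python3 - <<'E'
from h import *
d=pics("k"); find(d,["ball1","pan"],.3)
cv2.imwrite("pics/k.png",np.hstack([cv2.imread("pics/k_top.png")[100:300,60:310],cv2.imread("pics/k_side.png")[60:260,60:310]]))
E
```

```text
clock: 28.9
eef_pos: [457.1, 79.5, 224.3]
eef_rot: [-3.136, 0.012, 2.191]
wrist_force: [-0.1, -0.6, -4.4]
finger_gap: 14.8
clock: 29.57
eef_pos: [464.9, 189.0, 224.1]
eef_rot: [-3.135, 0.011, 2.597]
wrist_force: [-0.4, 0.0, -4.6]
finger_gap: 14.8
clock: 30.23
eef_pos: [470.8, 259.7, 223.9]
eef_rot: [-3.135, 0.011, 2.754]
wrist_force: [-0.8, -0.0, -4.5]
finger_gap: 14.6
clock: 30.9
eef_pos: [470.9, 259.7, 223.9]
eef_rot: [-3.135, 0.011, 2.754]
wrist_force: [0.3, 0.3, -3.5]
finger_gap: 14.4
top ball1 [([510, 208, 170], 0.77), ([527, 250, 170], 0.76), ([450, 179, 169], 0.67)]
top pan [([491, 225, 134], 0.87)]
side ball1 [([444, 173, 166], 0.84), ([525, 243, 168], 0.78), ([451, 263, 136], 0.54), ([504, 195, 166], 0.51)]
side pan [([453, 263, 137], 0.92)]
```

View pics/k.png

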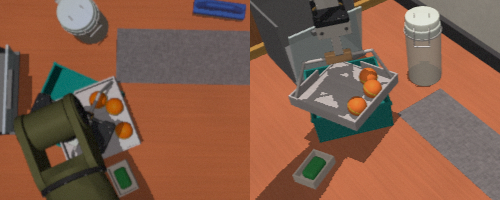

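```bash
python3 -m crank '[{"offset":[0.001,0.002,-0.004],"spin":0},{"offset":[0.002,0.004,-0.011],"spin":0},{"offset":[0.002,0.004,-0.018],"spin":0},{"offset":[0.002,0.004,-0.025],"spin":0},{"offset":[0.002,0.004,-0.031],"spin":0},{"offset":[0.002,0.004,-0.036],"spin":0},{"offset":[0.002,0.004,-0.039],"spin":0},{"offset":[0.002,0.004,-0.041],"spin":0}]'
python3 -m crank '[{"offset":[0,0,-0.001],"spin":0},{"offset":[0,0,-0.001],"spin":0},{"offset":[0,0,-0.002],"spin":0},{"offset":[0,0,-0.002],"spin":0},{"offset":[0,0,-0.003],"spin":0},{"offset":[0,0,-0.003],"spin":0},{"offset":[0,0,-0.003],"spin":0},{"offset":[0,0,-0.003],"spin":0}]'
```

```text
clock: 31.87
eef_pos: [472.8, 263.7, 182.4]
eef_rot: [-3.135, 0.011, 2.754]
wrist_force: [-0.1, -0.4, -3.2]
finger_gap: 14.8
clock: 32.53
eef_pos: [473.2, 264.3, 180.9]
eef_rot: [-3.137, 0.012, 2.754]
wrist_force: [-2.0, 2.4, 7.0]
finger_gap: 14.6
```

```bash
python3 -m crank '[{"offset":[0,0,0],"spin":0},{"offset":[0,0,0],"spin":0},{"offset":[0,0,0],"spin":0},{"offset":[0,0,0],"spin":0},{"offset":[0,0,0],"spin":0},{"offset":[0,0,0],"spin":0},{"offset":[0,0,0],"spin":0},{"offset":[0,0,0],"spin":0}]' 0.5
python3 -m crank '[{"offset":[0,0,0.02],"spin":0},{"offset":[0,0,0.05],"spin":0},{"offset":[0,0,0.09],"spin":0},{"offset":[0,0,0.12],"spin":0},{"offset":[-0.03,-0.04,0.14],"spin":0},{"offset":[-0.05,-0.08,0.14],"spin":0},{"offset":[-0.07,-0.12,0.14],"spin":0},{"offset":[-0.09,-0.15,0.14],"spin":0}]' 0.5
python3 - <<'E'
from h import *
d=pics("m"); find(d,["ball1","pan"],.3)
cv2.imwrite("pics/m.png",np.hstack([cv2.resize(cv2.imread("pics/m_top.png")[140:290,70:220],(400,400)),cv2.resize(cv2.imread("pics/m_side.png")[90:240,100:250],(400,400))]))
E
```

```text
clock: 33.2
eef_pos: [473.2, 264.3, 180.8]
eef_rot: [-3.137, 0.012, 2.754]
wrist_force: [-1.0, 0.5, 0.4]
finger_gap: 46.9
clock: 33.87
eef_pos: [388.3, 123.0, 320.7]
eef_rot: [-3.137, 0.013, 2.755]
wrist_force: [1.0, -0.8, 0.4]
finger_gap: 46.8
top ball1 [([511, 216, 134], 0.75), ([488, 181, 108], 0.62), ([428, 164, 79], 0.52), ([733, 291, 210], 0.31)]
top pan [([476, 256, 116], 0.98)]
side ball1 [([469, 165, 86], 0.79), ([298, -222, 27], 0.58), ([498, 187, 115], 0.51), ([424, 159, 57], 0.48)]
side pan [([450, 245, 113], 0.64)]
```

View pics/m.png

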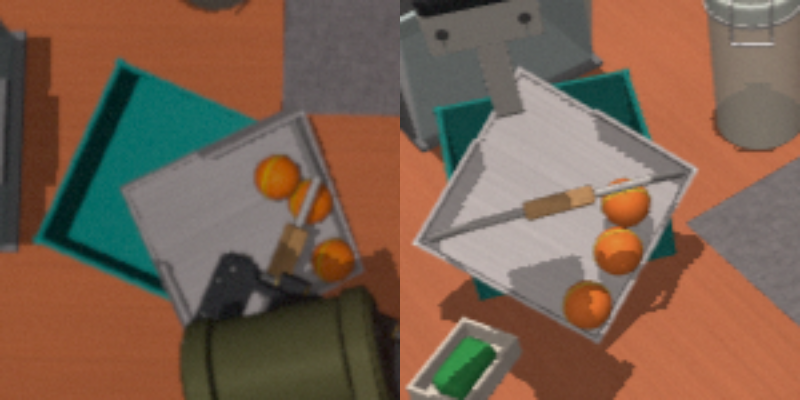

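```bash
python3 - <<'E'
from h import *
m0=cv2.imread("pics/m_side.png")
for i in range(2):
    s=pics(f"n{i}",("side",)); find(s,["ball1"],.3)
b=cv2.imread("pics/n1_side.png"); print(np.abs(b[90:260,100:250].astype(int)-m0[90:260,100:250]).mean())
cv2.imwrite("pics/n.png",np.hstack([cv2.resize(m0[90:260,80:250],(400,400)),cv2.resize(b[90:260,80:250],(400,400))]))
E
```

```text
side ball1 [([459, 161, 78], 0.81), ([424, 153, 56], 0.71), ([548, -395, 12], 0.56), ([503, 174, 104], 0.53)]
side ball1 [([498, 172, 103], 0.7), ([459, 165, 79], 0.65), ([421, 154, 57], 0.54)]
6.77964705882353
```

View pics/n.png

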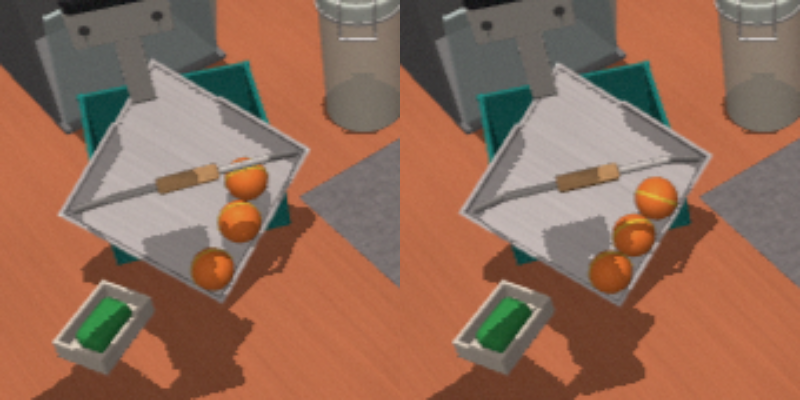

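```bash
cat >> h.py <<'E'
def panpose(p,uv,mod=None):
    mod=np.float64(mod if mod is not None else [[134,0,4],[0,134,29],[0,-134,29],[-134,0,29],[0,0,115]])
    K=np.array([[p["fx"],0,p["cx"]],[0,p["fy"],p["cy"]],[0,0,1]]);E=np.array(p["extrinsics"])
    ok,r,t=cv2.solvePnP(mod,np.float64(uv),K,None,flags=cv2.SOLVEPNP_SQPNP)
    e=cv2.projectPoints(mod,r,t,K,None)[0][:,0]-uv
    T=np.linalg.inv(E)@np.vstack([np.c_[cv2.Rodrigues(r)[0],t],[0,0,0,1]])
    print("resid",np.abs(e).max().round(1)); return T
E
python3 - <<'E'
from h import *
q=manip.camera("side")
T=panpose(q,np.array([[146.7,117.6],[105.5,180.1],[210.9,156.7],[174.3,218.8],[159.9,165.6]]))
print(T.round(2))
for n,m in dict(o=[0,0,0],notch=[134,0,4],rear=[-134,0,0],bar=[0,0,115],yl=[0,134,0],yr=[0,-134,0]).items(): print(n,(T@[*m,1])[:3].round())
print(manip.read_state()["wrist_force"])
E
```

```text
resid 1.1
[[ 2.7000e-01 -9.3000e-01 -2.5000e-01  4.6758e+02]
 [ 6.8000e-01  3.7000e-01 -6.4000e-01  2.6301e+02]
 [ 6.8000e-01  0.0000e+00  7.3000e-01  7.4100e+01]
 [ 0.0000e+00  0.0000e+00  0.0000e+00  1.0000e+00]]
o [468. 263.  74.]
notch [503. 351. 169.]
rear [431. 172. -18.]
bar [439. 190. 158.]
yl [343. 313.  75.]
yr [592. 213.  74.]
[-0.12050195  0.53106453 -0.82849977]
```

```bash
python3 -m crank '[{"offset":[0,-0.03,0],"spin":0},{"offset":[0,-0.07,0],"spin":0},{"offset":[0,-0.11,0],"spin":0},{"offset":[0,-0.15,0],"spin":0},{"offset":[0,-0.19,0],"spin":0},{"offset":[0,-0.23,0],"spin":0},{"offset":[0,-0.25,0],"spin":0},{"offset":[0,-0.25,0],"spin":0}]' 0.7
python3 - <<'E'
from h import *
d=pics("o"); find(d,["ball1","pan"],.3)
cv2.imwrite("pics/o.png",np.hstack([cv2.resize(cv2.imread("pics/o_top.png")[140:290,70:220],(400,400)),cv2.resize(cv2.imread("pics/o_side.png")[90:240,100:250],(400,400))]))
E
```

```text
clock: 35.08
eef_pos: [389.4, -128.1, 319.8]
eef_rot: [-3.136, 0.01, 2.751]
wrist_force: [0.6, 1.1, -0.6]
finger_gap: 65.8
top ball1 [([502, 186, 106], 0.78), ([423, 156, 62], 0.57), ([466, 174, 84], 0.46)]
top pan [([457, 248, 112], 0.88)]
side ball1 [([502, 172, 103], 0.69), ([420, 154, 56], 0.62), ([447, 252, 106], 0.6), ([458, 164, 81], 0.55)]
side pan [([447, 250, 114], 0.65), ([497, 172, 104], 0.52)]
```

View pics/o.png

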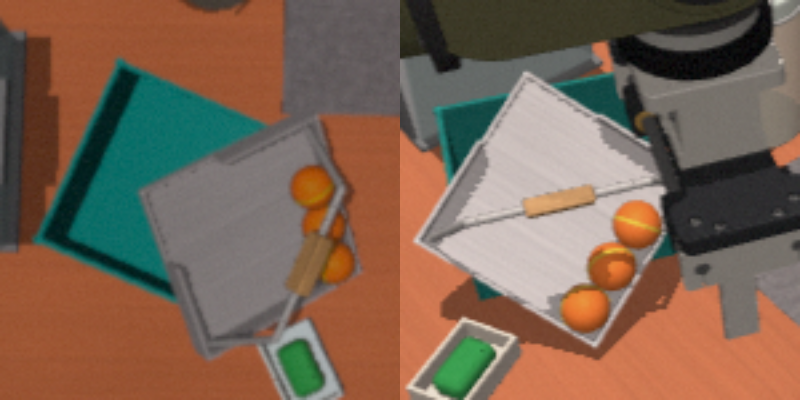

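```bash
cat >> h.py <<'E'
from scipy.optimize import least_squares
from scipy.spatial.transform import Rotation as Ro
MOD=np.float64([[134,0,4],[0,134,29],[0,-134,29],[-134,0,29],[0,0,115]])
def fit(obs,x0):  # obs: list of (cam, uv list with None)
    def f(x):
        T=Ro.from_rotvec(x[3:]).as_matrix(); r=[]
        for c,uv in obs:
            for m,o in zip(MOD,uv):
                if o is not None: r+=list(np.subtract(proj(c,T@m+x[:3]),o))
        return r
    s=least_squares(f,x0,x_scale=[10,10,10,.1,.1,.1],loss="soft_l1"); print("rms px",np.sqrt(np.mean(np.square(f(s.x)))).round(2),np.round(f(s.x),1).tolist())
    T=np.eye(4);T[:3,:3]=Ro.from_rotvec(s.x[3:]).as_matrix();T[:3,3]=s.x[:3];return T
E
python3 - <<'E'
from h import *
t=manip.camera("top");q=manip.camera("side")
top=[(122.5,211.3),(146.9,272),(189.3,183.9),(204.8,241.3),(186.2,239)]
side=[(146.7,117.6),(105.5,180.1),None,(174.3,218.8),(159.9,165.6)]
R0=Ro.from_euler("ZYX",[67,-43,0],degrees=True).as_rotvec()
T=fit([(t,top),(q,side)],[460,240,85,*R0])
print(T.round(2))
for n,m in dict(o=[0,0,0],notch=[134,0,4],rear=[-134,0,0],bar=[0,0,115],yl=[0,134,0],yr=[0,-134,0]).items(): print(n,(T@[*m,1])[:3].round())
E
```

```text
rms px 0.91 [-0.4, -0.6, 0.5, 2.1, 0.2, -1.6, 0.2, -0.8, -0.5, -0.1, 0.4, -2.0, -0.2, 0.3, -0.4, 1.1, -0.6, 0.4]
[[ 2.7000e-01 -9.2000e-01 -2.9000e-01  4.6217e+02]
 [ 6.7000e-01  4.0000e-01 -6.3000e-01  2.4462e+02]
 [ 7.0000e-01 -3.0000e-02  7.2000e-01  9.4040e+01]
 [ 0.0000e+00  0.0000e+00  0.0000e+00  1.0000e+00]]
o [462. 245.  94.]
notch [497. 331. 190.]
rear [426. 155.   1.]
bar [428. 172. 176.]
yl [339. 298.  90.]
yr [585. 191.  98.]
```

```bash
python3 -m crank '[{"offset":[0.005,0.035,0],"spin":0},{"offset":[0.01,0.075,0],"spin":0},{"offset":[0.015,0.115,0],"spin":0},{"offset":[0.02,0.155,0],"spin":0},{"offset":[0.025,0.195,0],"spin":0},{"offset":[0.03,0.235,0],"spin":0},{"offset":[0.036,0.27,0],"spin":0},{"offset":[0.039,0.3,0],"spin":0}]' 0.7 12 && python3 -m crank '[{"offset":[0,0,-0.035],"spin":0},{"offset":[0,0,-0.07],"spin":0},{"offset":[0,0,-0.105],"spin":0},{"offset":[0,0,-0.13],"spin":0},{"offset":[0,0,-0.15],"spin":0},{"offset":[0,0,-0.16],"spin":0},{"offset":[0,0,-0.164],"spin":0},{"offset":[0,0,-0.164],"spin":0}]'
for i in 1 2; do python3 -m crank '[{"offset":[0,0,0],"spin":0},{"offset":[0,0,0],"spin":0},{"offset":[0,0,0],"spin":0},{"offset":[0,0,0],"spin":0},{"offset":[0,0,0],"spin":0},{"offset":[0,0,0],"spin":0},{"offset":[0,0,0],"spin":0},{"offset":[0,0,0],"spin":0}]' 0 12; done
```

```text
clock: 36.15
eef_pos: [428.3, 178.6, 320.5]
eef_rot: [-3.137, 0.012, 2.758]
wrist_force: [0.6, -0.2, 1.2]
finger_gap: 66.1
clock: 36.82
eef_pos: [428.2, 178.8, 156.5]
eef_rot: [-3.137, 0.012, 2.759]
wrist_force: [-0.4, 1.2, 0.4]
finger_gap: 65.9
clock: 37.48
eef_pos: [428.1, 177.9, 157.1]
eef_rot: [-3.135, 0.012, 2.759]
wrist_force: [-11.2, -17.1, 24.2]
finger_gap: 16.1
clock: 38.15
eef_pos: [427.7, 176.3, 159.0]
eef_rot: [-3.132, 0.013, 2.759]
wrist_force: [-13.9, -16.4, 26.7]
finger_gap: 7.2
```

```bash
python3 - <<'E'
from h import *
d=pics("p"); find(d,["ball1","pan"],.3)
cv2.imwrite("pics/p.png",np.hstack([cv2.resize(cv2.imread("pics/p_top.png")[140:290,70:220],(400,400)),cv2.resize(cv2.imread("pics/p_side.png")[90:240,100:250],(400,400))]))
E
```

```text
top ball1 [([500, 187, 110], 0.75), ([434, 153, 66], 0.65), ([465, 161, 86], 0.45)]
top pan [([506, 238, 121], 0.78), ([305, -217, 27], 0.6)]
side ball1 [([459, 159, 82], 0.85), ([500, 171, 104], 0.8), ([422, 153, 61], 0.79)]
side pan [([436, 231, 93], 0.86), ([420, 152, 59], 0.63)]
```

View pics/p.png

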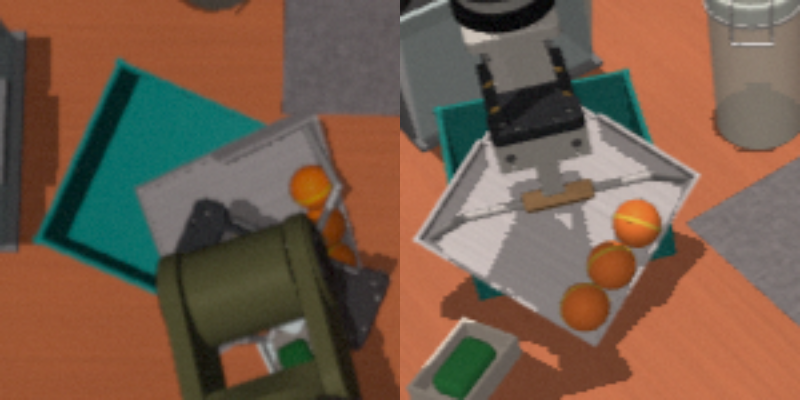

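```bash
python3 -m crank '[{"offset":[0,0,0.004],"spin":0},{"offset":[0,0,0.008],"spin":0},{"offset":[0,0,0.01],"spin":0},{"offset":[0,0,0.01],"spin":0},{"offset":[0,0,0.01],"spin":0},{"offset":[0,0,0.01],"spin":0},{"offset":[0,0,0.01],"spin":0},{"offset":[0,0,0.01],"spin":0}]' 0.7 10
python3 - <<'E'
from h import *
d=pics("r",("side",)); 
cv2.imwrite("pics/r.png",cv2.resize(d["side"]["pixels"][90:240,100:250,::-1],(600,600),interpolation=2))
E
```

```text
clock: 39.12
eef_pos: [427.7, 176.3, 168.7]
eef_rot: [-3.131, 0.013, 2.759]
wrist_force: [0.2, -0.2, -0.5]
finger_gap: 57.6
```

View pics/r.png

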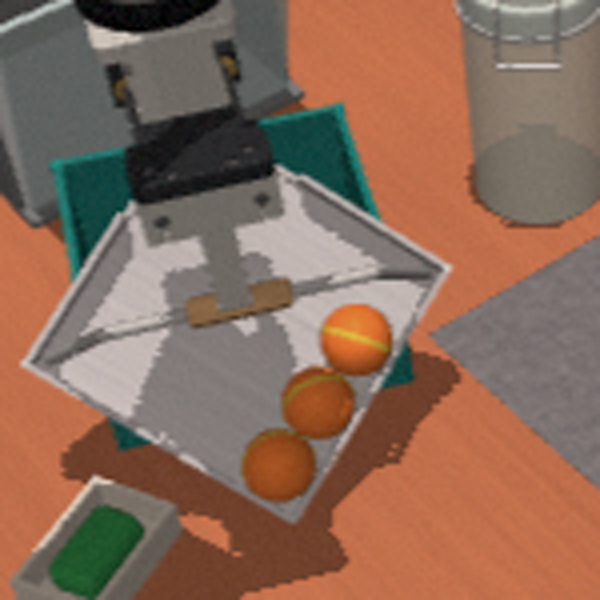

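```bash
python3 -m crank '[{"offset":[0,0,-0.015],"spin":0},{"offset":[0,0,-0.03],"spin":0},{"offset":[0,0,-0.03],"spin":0},{"offset":[0,0,-0.03],"spin":0},{"offset":[0,0,-0.03],"spin":0},{"offset":[0,0,-0.03],"spin":0},{"offset":[0,0,-0.03],"spin":0},{"offset":[0,0,-0.03],"spin":0}]' 0.5 10
python3 -m crank '[{"offset":[0,0,0],"spin":0},{"offset":[0,0,0],"spin":0},{"offset":[0,0,0],"spin":0},{"offset":[0,0,0],"spin":0},{"offset":[0,0,0.002],"spin":0},{"offset":[0,-0.001,0.006],"spin":0},{"offset":[-0.001,-0.003,0.012],"spin":0},{"offset":[-0.002,-0.005,0.02],"spin":0}]' 0 10
```

```text
clock: 39.83
eef_pos: [427.9, 176.3, 139.3]
eef_rot: [-3.132, 0.013, 2.759]
wrist_force: [-0.3, -0.1, 0.5]
finger_gap: 46.9
clock: 40.5
eef_pos: [425.5, 171.1, 159.5]
eef_rot: [-3.132, 0.012, 2.759]
wrist_force: [-1.2, -0.5, -4.0]
finger_gap: 18.0
```

```bash
python3 -m crank '[{"offset":[0,0,0.006],"spin":0},{"offset":[0,0,0.013],"spin":0},{"offset":[0,0,0.02],"spin":0},{"offset":[0,0,0.028],"spin":0},{"offset":[0,0,0.036],"spin":0},{"offset":[0,0,0.044],"spin":0},{"offset":[0,0,0.05],"spin":0},{"offset":[0,0,0.054],"spin":0}]' 0 25
python3 -m crank '[{"offset":[0,0,0.002],"spin":0},{"offset":[0,0,0.006],"spin":0},{"offset":[0,0,0.012],"spin":0},{"offset":[0,0,0.018],"spin":0},{"offset":[0,0,0.022],"spin":0},{"offset":[0,0,0.025],"spin":0},{"offset":[0,0,0.025],"spin":0},{"offset":[0,0,0.025],"spin":0}]' 0 40
python3 - <<'E'
from h import *
d=pics("s"); find(d,["ball1","pan","pan_bar","caddy","dish"],.3)
E
```

```text
clock: 41.17
eef_pos: [425.7, 171.2, 214.4]
eef_rot: [-3.132, 0.013, 2.759]
wrist_force: [0.0, -0.2, -4.7]
finger_gap: 16.1
clock: 41.83
eef_pos: [425.7, 171.2, 239.4]
eef_rot: [-3.132, 0.013, 2.759]
wrist_force: [-0.3, 0.2, -4.7]
finger_gap: 15.8
top ball1 [([394, 85, 192], 0.79), ([438, 104, 191], 0.65), ([474, 127, 195], 0.48)]
top pan [([475, 174, 162], 0.8), ([394, 83, 194], 0.66)]
top pan_bar [([477, 176, 159], 0.7), ([525, 377, 4], 0.38)]
top caddy [([527, 381, 1], 0.89)]
top dish [([304, -213, 24], 0.74)]
side ball1 [([472, 113, 194], 0.87), ([389, 77, 188], 0.6), ([430, 91, 189], 0.56), ([416, 181, 161], 0.31)]
side pan [([418, 181, 164], 0.88)]
side pan_bar [([416, 185, 156], 0.72)]
side caddy [([539, 407, 69], 0.67)]
side dish [([308, 193, 17], 0.78)]
```

```bash
python3 -m crank '[{"offset":[0.001,0.002,0],"spin":0},{"offset":[0.003,0.006,0],"spin":0},{"offset":[0.006,0.012,0],"spin":0},{"offset":[0.01,0.02,0],"spin":0},{"offset":[0.015,0.03,0],"spin":0},{"offset":[0.02,0.041,0],"spin":0},{"offset":[0.026,0.053,0],"spin":0},{"offset":[0.032,0.065,0],"spin":-0.5}]' && python3 -m crank '[{"offset":[0.006,0.012,0],"spin":0},{"offset":[0.011,0.023,0],"spin":0},{"offset":[0.016,0.033,0],"spin":0},{"offset":[0.02,0.041,0],"spin":0},{"offset":[0.023,0.047,0],"spin":-0.3},{"offset":[0.025,0.051,0],"spin":-0.3},{"offset":[0.025,0.052,-0.003],"spin":-0.3},{"offset":[0.025,0.052,-0.008],"spin":-0.3}]' && python3 -m crank '[{"offset":[0,0,-0.007],"spin":0},{"offset":[0,0,-0.015],"spin":0},{"offset":[0,0,-0.023],"spin":0},{"offset":[0,0,-0.031],"spin":0},{"offset":[0,0,-0.038],"spin":0},{"offset":[0,0,-0.043],"spin":0},{"offset":[0,0,-0.046],"spin":0},{"offset":[0,0,-0.047],"spin":0}]'
python3 -m crank '[{"offset":[0,0,-0.001],"spin":0},{"offset":[0,0,-0.001],"spin":0},{"offset":[0,0,-0.002],"spin":0},{"offset":[0,0,-0.002],"spin":0},{"offset":[0,0,-0.003],"spin":0},{"offset":[0,0,-0.003],"spin":0},{"offset":[0,0,-0.003],"spin":0},{"offset":[0,0,-0.003],"spin":0}]'
python3 - <<'E'
from h import *
d=pics("u"); find(d,["ball1"],.3)
E
```

```text
clock: 43.1
eef_pos: [458.2, 237.7, 239.2]
eef_rot: [-3.132, 0.013, 2.751]
wrist_force: [-0.2, -1.0, -3.5]
finger_gap: 15.8
clock: 43.77
eef_pos: [483.3, 290.0, 231.2]
eef_rot: [-3.132, 0.013, 2.745]
wrist_force: [0.0, -0.4, -3.8]
finger_gap: 15.8
clock: 44.43
eef_pos: [483.3, 289.9, 183.6]
eef_rot: [-3.132, 0.013, 2.745]
wrist_force: [-0.1, -0.1, -4.1]
finger_gap: 15.8
clock: 45.1
eef_pos: [483.3, 289.9, 180.7]
eef_rot: [-3.132, 0.013, 2.745]
wrist_force: [-0.5, -0.2, -5.0]
finger_gap: 15.6
top ball1 [([450, 202, 132], 0.7), ([532, 243, 137], 0.67), ([493, 222, 134], 0.51)]
side ball1 [([450, 198, 128], 0.74), ([530, 230, 134], 0.69), ([485, 209, 133], 0.63), ([721, 271, 148], 0.33)]
```

```bash
python3 -m crank '[{"offset":[0,0,-0.001],"spin":0},{"offset":[0,0,-0.001],"spin":0},{"offset":[0,0,-0.002],"spin":0},{"offset":[0,0,-0.002],"spin":0},{"offset":[0,0,-0.003],"spin":0},{"offset":[0,0,-0.003],"spin":0},{"offset":[0,0,-0.003],"spin":0},{"offset":[0,0,-0.003],"spin":0}]'
python3 - <<'E'
from h import *
s=manip.read_state();print(s["wrist_force"],s["moment"])
E
```

```text
clock: 45.97
eef_pos: [483.3, 289.9, 177.7]
eef_rot: [-3.132, 0.013, 2.745]
wrist_force: [-0.5, 0.0, -4.3]
finger_gap: 15.8
[-4.73942519e-01  9.90808010e-04 -4.33385600e+00] [0.13798193 0.07291362 0.03298008]
```

```bash
for i in 1 2 3; do python3 -m crank '[{"offset":[0,0,-0.001],"spin":0},{"offset":[0,0,-0.001],"spin":0},{"offset":[0,0,-0.002],"spin":0},{"offset":[0,0,-0.002],"spin":0},{"offset":[0,0,-0.002],"spin":0},{"offset":[0,0,-0.002],"spin":0},{"offset":[0,0,-0.002],"spin":0},{"offset":[0,0,-0.002],"spin":0}]' | grep -E "pos|force"; done
```

```text
eef_pos: [483.3, 289.9, 175.7]
wrist_force: [-0.6, 0.7, -2.9]
eef_pos: [483.4, 290.2, 174.2]
wrist_force: [-1.4, 4.1, 5.8]
eef_pos: [484.0, 291.2, 173.5]
wrist_force: [-1.0, 7.5, 9.6]
```

```bash
python3 -m crank '[{"offset":[0,0,0.001],"spin":0},{"offset":[0,0,0.001],"spin":0},{"offset":[0,0,0.001],"spin":0},{"offset":[0,0,0.001],"spin":0},{"offset":[0,0,0.001],"spin":0},{"offset":[0,0,0.001],"spin":0},{"offset":[0,0,0.001],"spin":0},{"offset":[0,0,0.001],"spin":0}]' 0.4
python3 - <<'E'
from h import *
d=pics("v"); find(d,["ball1"],.4)
d=pics("v2"); find(d,["ball1"],.4)
E
```

```text
clock: 48.63
eef_pos: [484.0, 291.1, 174.5]
eef_rot: [-3.136, 0.015, 2.746]
wrist_force: [-0.4, 0.8, 0.1]
finger_gap: 37.4
top ball1 [([538, 244, 129], 0.77), ([450, 206, 128], 0.65), ([492, 221, 128], 0.6)]
side ball1 [([490, 214, 125], 0.61), ([531, 228, 126], 0.5), ([446, 196, 124], 0.49)]
top ball1 [([495, 224, 133], 0.55), ([446, 206, 125], 0.48), ([534, 241, 133], 0.48)]
side ball1 [([487, 210, 126], 0.64), ([531, 230, 128], 0.62)]
```

```bash
python3 -m crank '[{"offset":[0,0,0],"spin":0},{"offset":[0,0,0],"spin":0},{"offset":[0,0,0],"spin":0},{"offset":[0,0,0],"spin":0},{"offset":[0,0,0],"spin":0},{"offset":[0,0,0.004],"spin":0},{"offset":[0,0,0.01],"spin":0},{"offset":[0,0,0.018],"spin":0}]' 0 45 && python3 -m crank '[{"offset":[0,0,0.007],"spin":0},{"offset":[-0.003,-0.007,0.014],"spin":0},{"offset":[-0.008,-0.018,0.02],"spin":0},{"offset":[-0.015,-0.035,0.025],"spin":0},{"offset":[-0.023,-0.055,0.027],"spin":0},{"offset":[-0.031,-0.075,0.028],"spin":0},{"offset":[-0.038,-0.091,0.028],"spin":0},{"offset":[-0.043,-0.103,0.028],"spin":0}]' && python3 -m crank '[{"offset":[0,0,0],"spin":0},{"offset":[0.0015,0.0037,0],"spin":0},{"offset":[0.0046,0.0111,0],"spin":0},{"offset":[0.0093,0.0222,0],"spin":0},{"offset":[0.0154,0.0369,0],"spin":0},{"offset":[0.0232,0.0554,0],"spin":0},{"offset":[0.0324,0.0775,0],"spin":0},{"offset":[0.0432,0.1034,0],"spin":0}]' && python3 -m crank '[{"offset":[0,0,0],"spin":0},{"offset":[0,0,0],"spin":0},{"offset":[0,0,0],"spin":0},{"offset":[0,0,0],"spin":0},{"offset":[0,0,0],"spin":0},{"offset":[0,0,0],"spin":0},{"offset":[0,0,0],"spin":0},{"offset":[0,0,0],"spin":0}]'
cat >> h.py <<'E'
def inpan(d,mc=.4,c=None,yaw=None):
    s=manip.read_state(); c=np.array(s["eef_pos"][:2] if c is None else c); a=s["eef_rot"][2]-np.pi/2 if yaw is None else yaw
    for k,p in d.items():
        for f in manip.search_frame(p,"ball1"):
            if f["conf"]>mc:
                v=np.array(f["location"]); w=v[:2]-c; print(k,round(f["conf"],2),v.round(),"pan",(w@[np.cos(a),np.sin(a)]).round(),(w@[-np.sin(a),np.cos(a)]).round())
E
python3 - <<'E'
from h import *
d=pics("w"); inpan(d)
E
```

```text
clock: 49.7
eef_pos: [483.7, 290.9, 192.5]
eef_rot: [-3.135, 0.014, 2.746]
wrist_force: [0.5, -0.3, -4.3]
finger_gap: 15.3
clock: 50.37
eef_pos: [440.0, 186.4, 221.2]
eef_rot: [-3.135, 0.015, 2.745]
wrist_force: [0.1, 0.0, -4.5]
finger_gap: 15.7
clock: 51.03
eef_pos: [483.7, 292.2, 220.8]
eef_rot: [-3.135, 0.014, 2.746]
wrist_force: [0.4, -0.3, -3.7]
finger_gap: 15.5
clock: 51.7
eef_pos: [483.7, 292.0, 221.0]
eef_rot: [-3.135, 0.015, 2.745]
wrist_force: [-0.6, 0.1, -5.0]
finger_gap: 15.2
top 0.74 [512. 272. 177.] pan -7.0 -34.0
top 0.55 [558. 296. 178.] pan 32.0 -67.0
side 0.79 [555. 282. 173.] pan 18.0 -69.0
side 0.74 [455. 246. 172.] pan -54.0 8.0
side 0.56 [508. 264. 169.] pan -17.0 -33.0
side 0.54 [470. 286. 135.] pan -10.0 11.0
```

```bash
python3 -m crank '[{"offset":[-0.001,-0.002,-0.002],"spin":0},{"offset":[-0.002,-0.005,-0.007],"spin":0},{"offset":[-0.004,-0.009,-0.014],"spin":0},{"offset":[-0.005,-0.012,-0.022],"spin":0},{"offset":[-0.006,-0.014,-0.03],"spin":0},{"offset":[-0.006,-0.014,-0.037],"spin":0},{"offset":[-0.006,-0.014,-0.042],"spin":0},{"offset":[-0.006,-0.014,-0.044],"spin":0}]'
for i in 1 2; do python3 -m crank '[{"offset":[0,0,-0.001],"spin":0},{"offset":[0,0,-0.001],"spin":0},{"offset":[0,0,-0.002],"spin":0},{"offset":[0,0,-0.002],"spin":0},{"offset":[0,0,-0.002],"spin":0},{"offset":[0,0,-0.002],"spin":0},{"offset":[0,0,-0.002],"spin":0},{"offset":[0,0,-0.002],"spin":0}]' | grep -E "pos|force"; done
```

```text
clock: 52.57
eef_pos: [477.4, 278.0, 175.7]
eef_rot: [-3.134, 0.014, 2.746]
wrist_force: [0.1, 0.2, -4.6]
finger_gap: 15.7
eef_pos: [477.5, 278.1, 173.9]
wrist_force: [-1.2, 0.4, -2.2]
eef_pos: [477.9, 279.0, 173.4]
wrist_force: [-3.2, 4.6, 9.8]
```

```bash
python3 -m crank '[{"offset":[0,0,0.001],"spin":0},{"offset":[0,0,0.001],"spin":0},{"offset":[0,0,0.001],"spin":0},{"offset":[0,0,0.001],"spin":0},{"offset":[0,0,0.001],"spin":0},{"offset":[0,0,0.001],"spin":0},{"offset":[0,0,0.001],"spin":0},{"offset":[0,0,0.001],"spin":0}]' 0.4 && python3 -m crank '[{"offset":[0,0,0.02],"spin":0},{"offset":[0,0,0.045],"spin":0},{"offset":[0,0,0.07],"spin":0},{"offset":[-0.012,-0.03,0.075],"spin":0},{"offset":[-0.024,-0.06,0.075],"spin":0},{"offset":[-0.037,-0.09,0.075],"spin":0},{"offset":[-0.05,-0.12,0.075],"spin":0},{"offset":[-0.05,-0.12,0.075],"spin":0}]' 0.34
python3 - <<'E'
from h import *
d=pics("x"); inpan(d,.35,(478,279),np.radians(67.3))
cv2.imwrite("pics/x.png",cv2.resize(cv2.imread("pics/x_side.png")[60:240,80:260],(600,600)))
p=manip.camera("side")
for c in [(-134,0,29),(0,134,29),(0,-134,29),(134,0,4),(0,0,115)]:
    R=Ro.from_euler("z",67.3,degrees=True).as_matrix(); print(c,np.round((np.array(proj(p,R@c+[478,279,85]))-[80,60])*600/180))
E
```

```text
clock: 54.57
eef_pos: [477.9, 279.0, 174.4]
eef_rot: [-3.138, 0.015, 2.746]
wrist_force: [-0.2, 0.3, -0.5]
finger_gap: 37.7
clock: 55.23
eef_pos: [426.5, 155.8, 249.9]
eef_rot: [-3.137, 0.016, 2.744]
wrist_force: [0.2, 0.4, -0.4]
finger_gap: 31.6
top 0.65 [527. 230. 132.] pan -26.0 -64.0
top 0.58 [487. 208. 130.] pan -62.0 -35.0
side 0.69 [441. 181. 124.] pan -105.0 -4.0
side 0.51 [527. 218. 124.] pan -38.0 -69.0
side 0.48 [479. 197. 124.] pan -75.0 -33.0
(-134, 0, 29) [290. 430.]
(0, 134, 29) [ 79. 346.]
(0, -134, 29) [428. 271.]
(134, 0, 4) [236. 226.]
(0, 0, 115) [237. 220.]
```

View pics/x.png

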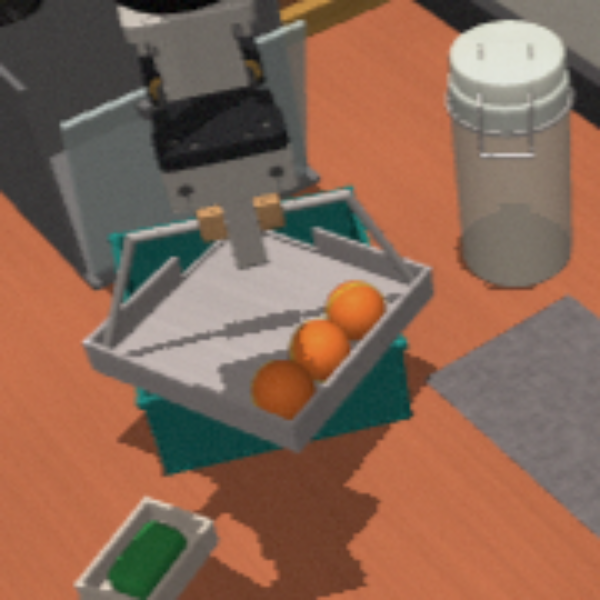

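```bash
python3 -m crank '[{"offset":[0,0,0],"spin":0},{"offset":[0,0,0],"spin":0},{"offset":[0,0,0],"spin":0},{"offset":[0,0,0],"spin":0},{"offset":[0,0,0],"spin":0},{"offset":[0,0,0],"spin":0},{"offset":[0,0,0],"spin":0},{"offset":[0,0,0],"spin":0}]' | head -1
python3 - <<'E'
from h import *
d=pics("y"); inpan(d,.35,(478,279),np.radians(67.3))
a=cv2.imread("pics/x_side.png")[60:240,80:260].astype(int);b=cv2.imread("pics/y_side.png")[60:240,80:260].astype(int);print(np.abs(a-b).mean())
# pan rear corner: orange/grey mask of pan
for k,p in d.items():
    m=[f for f in manip.masks_of(p,"pan") if f["conf"]>.5]
    if m:
        c=cv2.convexHull(np.argwhere(m[0]["mask"])[:,::-1].astype(np.int32)); q=cv2.approxPolyDP(c,6,True)[:,0]; print(k,q.tolist())
R=Ro.from_euler("z",67.3,degrees=True).as_matrix()
for k,p in d.items():
  print(k,[np.round(proj(p,R@c+[478,279,85])).tolist() for c in [(-134,0,29),(-134,0,0),(0,134,29),(0,-134,29),(134,0,4)]])
E
```

```text
clock: 56.15
top 0.62 [485. 206. 128.] pan -64.0 -35.0
top 0.59 [529. 230. 131.] pan -26.0 -66.0
side 0.68 [481. 197. 126.] pan -74.0 -34.0
side 0.63 [439. 182. 125.] pan -105.0 -1.0
2.3348868312757203
top [[188, 220], [125, 255], [106, 198], [170, 173]]
side [[209, 144], [169, 193], [106, 166], [116, 140], [141, 122], [182, 117]]
top [[195.0, 239.0], [196.0, 238.0], [128.0, 265.0], [170.0, 173.0], [106.0, 199.0]]
side [[167.0, 189.0], [169.0, 197.0], [104.0, 164.0], [208.0, 141.0], [151.0, 128.0]]
```

```bash
python3 -m crank '[{"offset":[-0.01,0.02,0],"spin":-7},{"offset":[-0.021,0.045,0],"spin":-14},{"offset":[-0.021,0.045,0],"spin":-21},{"offset":[-0.021,0.045,0],"spin":-28},{"offset":[-0.021,0.045,0],"spin":-35},{"offset":[-0.021,0.045,0],"spin":-42},{"offset":[-0.021,0.045,0],"spin":-45},{"offset":[-0.021,0.045,0],"spin":-45}]' 0.28 && python3 -m crank '[{"offset":[0,0,-0.03],"spin":0},{"offset":[0,0,-0.06],"spin":0},{"offset":[0,0,-0.09],"spin":0},{"offset":[0,0,-0.11],"spin":0},{"offset":[0,0,-0.12],"spin":0},{"offset":[0,0,-0.125],"spin":0},{"offset":[0,0,-0.125],"spin":0},{"offset":[0,0,-0.125],"spin":0}]'
```

```text
clock: 57.12
eef_pos: [407.2, 204.7, 249.2]
eef_rot: [-3.137, 0.015, 1.959]
wrist_force: [0.3, -0.6, -0.1]
finger_gap: 26.6
clock: 57.78
eef_pos: [407.7, 204.9, 125.3]
eef_rot: [-3.139, 0.015, 1.959]
wrist_force: [-0.6, -0.3, -1.2]
finger_gap: 26.5
```

```bash
python3 -m crank '[{"offset":[-0.002,-0.004,0],"spin":0},{"offset":[-0.002,-0.004,-0.005],"spin":0},{"offset":[-0.002,-0.004,-0.01],"spin":0},{"offset":[-0.002,-0.004,-0.015],"spin":0},{"offset":[-0.002,-0.004,-0.02],"spin":0},{"offset":[-0.002,-0.004,-0.024],"spin":0},{"offset":[-0.002,-0.004,-0.028],"spin":0},{"offset":[-0.002,-0.004,-0.028],"spin":0}]'
python3 - <<'E'
from h import *
d=pics("aa"); inpan(d,.35,(478,279),np.radians(67.3))
cv2.imwrite("pics/aa.png",cv2.resize(cv2.imread("pics/aa_side.png")[60:240,80:260],(600,600)))
print(manip.read_state()["moment"])
E
```

```text
clock: 58.45
eef_pos: [405.3, 200.7, 96.3]
eef_rot: [-3.137, 0.015, 1.959]
wrist_force: [0.7, 0.9, 0.5]
finger_gap: 26.4
top 0.63 [ 549. -369.   11.] pan -570.0 -316.0
top 0.49 [448. 186. 129.] pan -97.0 -8.0
top 0.49 [531. 229. 129.] pan -25.0 -68.0
top 0.44 [488. 205. 128.] pan -64.0 -38.0
side 0.69 [485. 199. 126.] pan -71.0 -37.0
side 0.64 [439. 182. 126.] pan -104.0 -1.0
side 0.56 [528. 219. 125.] pan -36.0 -70.0
[-0.05664702 -0.01354251 -0.00010339]
```

```bash
python3 -m crank '[{"offset":[0,0,0],"spin":0},{"offset":[0,0,0],"spin":0},{"offset":[0,0,0],"spin":0},{"offset":[0,0,0],"spin":0},{"offset":[0,0,0],"spin":0},{"offset":[0,0,0],"spin":0},{"offset":[0,0,0],"spin":0},{"offset":[0,0,0],"spin":0}]' 0 15
python3 -m crank '[{"offset":[0,0,0.001],"spin":0},{"offset":[0,0,0.002],"spin":0},{"offset":[0,0,0.004],"spin":0},{"offset":[0,0,0.006],"spin":0},{"offset":[0,0,0.008],"spin":0},{"offset":[0,0,0.01],"spin":0},{"offset":[0,0,0.01],"spin":0},{"offset":[0,0,0.01],"spin":0}]'
python3 - <<'E'
from h import *
print(manip.read_state()["moment"])
d=pics("ab"); inpan(d,.35,(478,279),np.radians(67.3))
E
```

```text
clock: 59.32
eef_pos: [405.9, 201.0, 97.5]
eef_rot: [-3.139, 0.015, 1.959]
wrist_force: [-0.4, -0.4, -0.6]
finger_gap: 0.6
clock: 59.98
eef_pos: [405.9, 201.0, 107.6]
eef_rot: [-3.139, 0.015, 1.959]
wrist_force: [0.4, 0.3, -0.9]
finger_gap: 0.0
[-0.00641879 -0.01482691 -0.03947745]
top 0.65 [528. 228. 132.] pan -28.0 -66.0
top 0.63 [450. 184. 129.] pan -98.0 -10.0
top 0.48 [485. 206. 130.] pan -65.0 -34.0
side 0.82 [484. 199. 124.] pan -71.0 -36.0
side 0.74 [ 297. -222.   24.] pan -532.0 -26.0
side 0.67 [529. 218. 126.] pan -36.0 -71.0
side 0.62 [438. 184. 124.] pan -103.0 1.0
```

```bash
python3 - <<'E'
from h import *
p=manip.camera("side")
R=Ro.from_euler("z",67.3,degrees=True).as_matrix()
P=lambda c: np.round(proj(p,R@np.array(c,float)+[478,279,85]),1)
print("rim pt top",P((-97,34,29)),"rear",P((-134,0,29)),"ycorner",P((0,134,29)))
print("TCP when closing",np.round(proj(p,[405.5,201,97]),1),"now",np.round(proj(p,[405.9,201,107.6]),1))
g=cv2.cvtColor(cv2.imread("pics/aa_side.png"),cv2.COLOR_BGR2HSV)
print(np.round([proj(p,np.array([405.5,201,97])+s*13*np.array([.926,.378,0])) for s in(-1,1)],1))
for v in range(150,204): print(v,"".join("O" if (h<13 or h>170) and s>170 and val>120 else "o" if (h<15 or h>170) and s>120 else "T" if 75<h<100 and s>100 else "#" if val<60 else "-" if val<110 else "+" if val<160 else "*" for h,s,val in g[v,95:200]))
E
```

```text
rim pt top [150.  181.6] rear [166.9 189.1] ycorner [103.7 163.9]
TCP when closing [150.3 187.5] now [149.7 184.4]
[[147.1 191. ]
 [153.5 184. ]]
150 ooooo##################################--##########-----+****************************oOOooooooOOOOOO*++**
151 oooo##################################--###########------****************************OOOooooooOOOOOO+***+
152 ooo#################################################-+---+**********************+++*oOOOOooooOOOOOOO+***+
153 oo-#################################################-----+************+++++*+++++++*OOOOOOOOOOOOOOOO+**+-
154 ooo####################################----###########---+*******++++++++++++++++**oOOOOOOOOOOOOOOOo**+--
155 ooo####################################-----##########----***+++++--+++++++*+******oOOOOOOOOOOOOOOO**+---
156 ooo####################################------##########----++++-+-++++++++-**+ooooOOOOOOOOOOOOOOOO**+----
157 ooo-###############################--##------##########-----+++++++++--++**+OOOOOOOOOOOOOOOOOOOOO**+-----
158 ooo+--#############################------#---###---####----+++++++++**
[... 4285 characters left out ...]
oooooooooooooooooooooooooooooooooooooooo
198 ooooooooooooooooooooooooooooooooo-TTTTTTTTTTTTTTTTTT--ooooooooooooooooooooooooooooooooooooooooooooooooooo
199 ooooooooooooooooooooooooooooooooooTTTTTTTTTTTTTT--ooooooooooooooooooooooooooooooooooooooooooooooooooooooo
200 oooooooooooooooooooooooooooooooooo-TTTTTTTT---ooooooooooooooooooooooooooooooooooooooooooooooooooooooooooo
201 oooooooooooooooooooooooooooooooooo-TTTT--oooooooooooooooooooooooooooooooooooooooooooooooooooooooooooooooo
202 oooooooooooooooooooooooooooooooooo---oooooooooooooooooooooooooooooooooooooooooooooooooooooooooooooooooooo
203 ooooooooooooooooooooooooooooooooooooooooooooooooooooooooooooooooooooooooooooooooooooooooooooooooooooooooo
```

```bash
python3 - <<'E'
from h import *
o=[]
for n,t in (("aa",(150.3,187.5)),("ab",(149.7,184.4))):
    c=cv2.resize(cv2.imread(f"pics/{n}_side.png")[125:205,110:190],(400,400),interpolation=2)
    u=[int((t[0]-110)*5),int((t[1]-125)*5)]; cv2.drawMarker(c,u,(255,0,255),0,12,1); o.append(c)
cv2.imwrite("pics/z9.png",np.hstack(o))
E
```

```text
(no output)
```

View pics/z9.png

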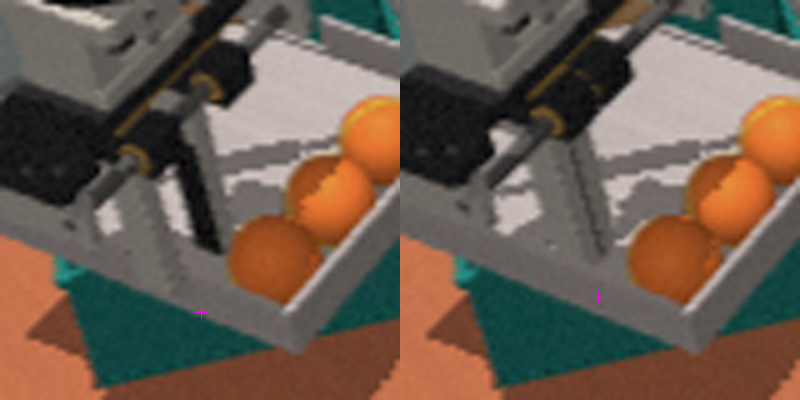

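```bash
python3 -m crank '[{"offset":[0,0,0],"spin":0},{"offset":[0,0,0],"spin":0},{"offset":[0,0,0],"spin":0},{"offset":[0,0,0],"spin":0},{"offset":[0,0,0],"spin":0},{"offset":[0,0,-0.003],"spin":0},{"offset":[0,0,-0.007],"spin":0},{"offset":[0,0,-0.011],"spin":0}]' 0.28 && python3 -m crank '[{"offset":[0,0,-0.002],"spin":0},{"offset":[0,0,-0.004],"spin":0},{"offset":[0,0,-0.006],"spin":0},{"offset":[0,0,-0.008],"spin":0},{"offset":[0,0,-0.01],"spin":0},{"offset":[0,0,-0.012],"spin":0},{"offset":[0,0,-0.014],"spin":0},{"offset":[0,0,-0.015],"spin":0}]'
```

```text
clock: 60.9
eef_pos: [405.7, 200.9, 95.9]
eef_rot: [-3.139, 0.015, 1.959]
wrist_force: [-0.2, 0.2, -0.6]
finger_gap: 26.2
clock: 61.57
eef_pos: [405.9, 201.2, 81.7]
eef_rot: [-3.14, 0.014, 1.959]
wrist_force: [-3.5, -0.3, 8.7]
finger_gap: 26.3
```

```bash
python3 -m crank '[{"offset":[0,0,0],"spin":0},{"offset":[0,0,0],"spin":0},{"offset":[0,0,0],"spin":0},{"offset":[0,0,0],"spin":0},{"offset":[0,0,0],"spin":0},{"offset":[0,0,0],"spin":0},{"offset":[0,0,0],"spin":0},{"offset":[0,0,0],"spin":0}]' 0 15
python3 - <<'E'
from h import *
d=pics("ac"); inpan(d,.35,(478,279),np.radians(67.3)); print(manip.read_state()["moment"])
E
```

```text
clock: 62.23
eef_pos: [406.0, 201.2, 81.7]
eef_rot: [-3.14, 0.014, 1.959]
wrist_force: [2.6, 0.9, 0.4]
finger_gap: 2.8
top 0.65 [478. 202. 127.] pan -71.0 -30.0
top 0.47 [444. 181. 127.] pan -103.0 -6.0
side 0.83 [434. 182. 125.] pan -106.0 3.0
side 0.71 [474. 188. 126.] pan -85.0 -31.0
side 0.48 [519. 212. 128.] pan -46.0 -64.0
[ 0.15390726 -0.34236941  0.04936907]
```

```bash
python3 -m crank '[{"offset":[0,0,0.001],"spin":0},{"offset":[0,0,0.002],"spin":0},{"offset":[0,0,0.004],"spin":0},{"offset":[0,0,0.006],"spin":0},{"offset":[0,0,0.008],"spin":0},{"offset":[0,0,0.01],"spin":0},{"offset":[0,0,0.01],"spin":0},{"offset":[0,0,0.01],"spin":0}]' - 20
python3 - <<'E'
from h import *
d=pics("ad"); inpan(d,.35,(478,279),np.radians(67.3)); print(manip.read_state()["moment"])
E
```

```text
clock: 63.1
eef_pos: [406.0, 201.2, 91.8]
eef_rot: [-3.14, 0.014, 1.959]
wrist_force: [0.5, 0.8, 0.9]
finger_gap: 0.4
top 0.81 [524. 224. 131.] pan -33.0 -63.0
top 0.64 [481. 204. 128.] pan -68.0 -32.0
top 0.44 [797. -65.  46.] pan -194.0 -427.0
top 0.43 [443. 181. 129.] pan -104.0 -6.0
side 0.73 [439. 178. 125.] pan -108.0 -4.0
side 0.69 [524. 213. 127.] pan -43.0 -68.0
side 0.52 [478. 191. 125.] pan -81.0 -33.0
[-0.02371483  0.0371128  -0.01894076]
```

```bash
python3 - <<'E'
from h import *
p=manip.camera("side"); a=np.radians(67.3)
def pan(w): v=w[:2]-np.array([478,279]); return np.round([v@[np.cos(a),np.sin(a)],v@[-np.sin(a),np.cos(a)]])
for n,uv,z in (("closed",(150,177),107.6),("closed",(150,177),125),("outer",(145.6,183),96),("outer",(145.6,183),115),("inner",(152,175),96),("inner",(152,175),115)):
    w=onz(p,*uv,z); print(n,z,w.round(),pan(w))
print("TCP",pan(np.array([405.5,201])))
s=manip.read_state(); print(s["joints"],s["eef_pos"],s["eef_rot"])
E
```

```text
closed 107.6 [420. 222. 108.] [-75.  32.]
closed 125 [413. 205. 125.] [-93.  31.]
outer 96 [405. 222.  96.] [-80.  45.]
outer 115 [398. 204. 115.] [-99.  45.]
inner 96 [431. 236.  96.] [-58.  26.]
inner 115 [424. 217. 115.] [-78.  26.]
TCP [-100.   37.]
[ 0.38894357  0.18254813  1.87918599 -0.01635724  1.08147979  0.00827778] [405.91148985 201.22854825  91.60361213] [-3.14003525  0.01443855  1.95917347]
```

```bash
python3 -m crank '[{"offset":[0,0,0.006],"spin":0},{"offset":[0,0,0.01],"spin":0},{"offset":[0,0,0.01],"spin":0},{"offset":[0,0,0.01],"spin":0},{"offset":[0,0,0.01],"spin":0},{"offset":[0,0,0.01],"spin":0},{"offset":[0,0,0.01],"spin":0},{"offset":[0,0,0.01],"spin":0}]' 0.26 && python3 -m crank '[{"offset":[0,0,-0.003],"spin":0},{"offset":[0,0,-0.006],"spin":0},{"offset":[0,0,-0.009],"spin":0},{"offset":[0,0,-0.012],"spin":0},{"offset":[0,0,-0.015],"spin":0},{"offset":[0,0,-0.018],"spin":0},{"offset":[0,0,-0.02],"spin":0},{"offset":[0,0,-0.02],"spin":0}]'
```

```text
clock: 64.02
eef_pos: [405.9, 201.2, 101.5]
eef_rot: [-3.14, 0.014, 1.959]
wrist_force: [0.1, 0.1, 0.7]
finger_gap: 24.2
clock: 64.68
eef_pos: [405.7, 201.4, 81.3]
eef_rot: [-3.14, 0.014, 1.959]
wrist_force: [-2.3, 1.6, 2.5]
finger_gap: 24.5
```

```bash
python3 -m crank '[{"offset":[0,0,-0.002],"spin":0},{"offset":[0,0,-0.004],"spin":0},{"offset":[0,0,-0.006],"spin":0},{"offset":[0,0,-0.007],"spin":0},{"offset":[0,0,-0.008],"spin":0},{"offset":[0,0,-0.009],"spin":0},{"offset":[0,0,-0.01],"spin":0},{"offset":[0,0,-0.01],"spin":0}]'
python3 - <<'E'
from h import *
d=pics("ae"); inpan(d,.35,(472,275),np.radians(67.3)); print(manip.read_state()["moment"])
E
```

```text
clock: 65.35
eef_pos: [405.6, 201.3, 71.0]
eef_rot: [-3.139, 0.014, 1.959]
wrist_force: [-0.6, 1.6, 0.7]
finger_gap: 24.6
top 0.56 [522. 224. 130.] pan -28.0 -66.0
top 0.54 [446. 177. 126.] pan -101.0 -13.0
top 0.53 [486. 203. 131.] pan -61.0 -40.0
side 0.72 [479. 190. 127.] pan -76.0 -39.0
side 0.55 [442. 173. 120.] pan -106.0 -11.0
side 0.51 [524. 211. 126.] pan -39.0 -72.0
[0.22219617 0.17593105 0.04833596]
```

Down at 71 with little force. Close and lift a little.

```bash
python3 -m crank '[{"offset":[0,0,0],"spin":0},{"offset":[0,0,0],"spin":0},{"offset":[0,0,0],"spin":0},{"offset":[0,0,0],"spin":0},{"offset":[0,0,0],"spin":0},{"offset":[0,0,0],"spin":0},{"offset":[0,0,0],"spin":0},{"offset":[0,0,0],"spin":0}]' 0 20
python3 -m crank '[{"offset":[0,0,0.001],"spin":0},{"offset":[0,0,0.002],"spin":0},{"offset":[0,0,0.004],"spin":0},{"offset":[0,0,0.006],"spin":0},{"offset":[0,0,0.008],"spin":0},{"offset":[0,0,0.01],"spin":0},{"offset":[0,0,0.01],"spin":0},{"offset":[0,0,0.01],"spin":0}]'
python3 - <<'E'
from h import *
d=pics("af"); inpan(d,.35,(472,275),np.radians(67.3)); print(manip.read_state()["moment"])
E
```

```text
clock: 66.22
eef_pos: [405.7, 201.4, 71.2]
eef_rot: [-3.14, 0.014, 1.959]
wrist_force: [-0.3, 1.4, 0.0]
finger_gap: 3.6
clock: 66.88
eef_pos: [405.6, 201.3, 81.3]
eef_rot: [-3.139, 0.014, 1.959]
wrist_force: [-0.3, -0.2, -4.6]
finger_gap: 3.7
top 0.62 [536. 230. 132.] pan -16.0 -76.0
top 0.6 [456. 186. 135.] pan -88.0 -19.0
top 0.48 [499. 205. 138.] pan -54.0 -52.0
side 0.76 [452. 183. 131.] pan -93.0 -17.0
side 0.54 [538. 219. 128.] pan -26.0 -82.0
side 0.53 [492. 197. 129.] pan -64.0 -49.0
[-0.09908849  0.25600773  0.04600465]
```

```bash
python3 -m crank '[{"offset":[0,0.001,0.002],"spin":0},{"offset":[0.001,0.002,0.005],"spin":0},{"offset":[0.001,0.003,0.008],"spin":0},{"offset":[0.001,0.004,0.011],"spin":0},{"offset":[0.002,0.005,0.014],"spin":0},{"offset":[0.002,0.006,0.017],"spin":0},{"offset":[0.002,0.006,0.017],"spin":0},{"offset":[0.002,0.006,0.017],"spin":0}]' - 25
python3 - <<'E'
from h import *
d=pics("ag"); inpan(d,.35,(472,275),np.radians(67.3)); print(manip.read_state()["moment"])
for k,p in d.items():
    m=[f for f in manip.masks_of(p,"pan") if f["conf"]>.4]
    if m:
        c=cv2.convexHull(np.argwhere(m[0]["mask"])[:,::-1].astype(np.int32)); q=cv2.approxPolyDP(c,5,True)[:,0]; print(k,q.tolist())
def pr(th):
    R=Ro.from_euler("ZY",[67.3,th],degrees=True).as_matrix(); 
    piv=np.array([472,275,85])+Ro.from_euler("z",67.3,degrees=True).as_matrix()@[38,0,0]
    for k,p in d.items(): print(th,k,[np.round(proj(p,R@(np.array(c)-[38,0,0])+piv)).tolist() for c in [(-134,0,29),(0,134,29),(0,-134,29),(134,0,4),(0,0,115)]])
pr(0);pr(12)
E
```

```text
clock: 67.75
eef_pos: [407.7, 207.4, 98.3]
eef_rot: [-3.14, 0.014, 1.959]
wrist_force: [-0.2, 0.5, -3.8]
finger_gap: 4.4
top 0.61 [519. 236. 142.] pan -18.0 -58.0
top 0.55 [554. 253. 134.] pan 11.0 -85.0
top 0.44 [478. 212. 146.] pan -56.0 -30.0
side 0.71 [ 547. -390.   14.] pan -585.0 -326.0
side 0.58 [513. 224. 134.] pan -32.0 -57.0
side 0.58 [474. 209. 138.] pan -60.0 -28.0
side 0.5 [558. 240. 128.] pan 1.0 -93.0
[-0.20305931  0.31464298 -0.03529216]
top [[196, 238], [121, 245], [110, 199], [172, 174]]
side [[209, 142], [209, 150], [168, 189], [126, 173], [146, 123], [186, 113]]
0 top [[196.0, 241.0], [130.0, 267.0], [171.0, 175.0], [107.0, 201.0], [143.0, 221.0]]
0 side [[166.0, 191.0], [102.0, 166.0], [207.0, 143.0], [150.0, 129.0], [150.0, 128.0]]
12 top [[192.0, 240.0], [126.0, 266.0], [168.0, 174.0], [110.0, 201.0], [134.0, 217.0]]
12 side [[162.0, 178.0], [101.0, 162.0], [207.0, 139.0], [151.0, 135.0], [148.0, 120.0]]
```

```bash
python3 -m crank '[{"offset":[0.001,0.001,0.003],"spin":0},{"offset":[0.001,0.002,0.006],"spin":0},{"offset":[0.002,0.004,0.01],"spin":0},{"offset":[0.002,0.006,0.013],"spin":0},{"offset":[0.003,0.007,0.016],"spin":0},{"offset":[0.003,0.008,0.018],"spin":0},{"offset":[0.003,0.008,0.018],"spin":0},{"offset":[0.003,0.008,0.018],"spin":0}]' - 30
cat >> h.py <<'E'
def hull(d,mc=.4):
  for k,p in d.items():
    m=[f for f in manip.masks_of(p,"pan") if f["conf"]>mc]
    if m:
        c=cv2.convexHull(np.argwhere(m[0]["mask"])[:,::-1].astype(np.int32)); print(k,cv2.approxPolyDP(c,4,True)[:,0].tolist())
E
python3 - <<'E'
from h import *
d=pics("ah"); inpan(d,.35,(472,275),np.radians(67.3)); print(manip.read_state()["moment"]); hull(d)
E
```

```text
clock: 68.72
eef_pos: [410.5, 215.3, 116.0]
eef_rot: [-3.139, 0.014, 1.959]
wrist_force: [-0.2, -0.7, -4.2]
finger_gap: 4.8
top 0.76 [558. 264. 150.] pan 22.0 -83.0
top 0.5 [522. 248. 156.] pan -5.0 -56.0
top 0.45 [478. 223. 158.] pan -46.0 -26.0
side 0.7 [514. 233. 149.] pan -22.0 -55.0
side 0.69 [475. 224. 156.] pan -46.0 -22.0
side 0.54 [560. 250. 143.] pan 11.0 -91.0
side 0.4 [ 723. -308.  110.] pan -441.0 -457.0
[-0.27715113  0.38287034  0.05195846]
top [[192, 238], [181, 243], [116, 243], [104, 199], [167, 172]]
side [[208, 136], [208, 143], [166, 181], [103, 158], [171, 107], [185, 106]]
```

```bash
python3 -m crank '[{"offset":[0,0,0],"spin":0},{"offset":[0,0,0],"spin":0},{"offset":[0,0,0],"spin":0},{"offset":[0,0,0],"spin":0},{"offset":[0,0,0],"spin":0},{"offset":[0,0,0],"spin":0},{"offset":[0,0,0],"spin":0},{"offset":[0,0,0],"spin":0}]' - 10
python3 - <<'E'
from h import *
d=pics("ai"); inpan(d,.35,(472,275),np.radians(67.3)); print(manip.read_state()["moment"]); hull(d)
E
```

```text
clock: 69.68
eef_pos: [410.6, 215.1, 116.2]
eef_rot: [-3.139, 0.014, 1.959]
wrist_force: [-1.4, -1.7, 3.0]
finger_gap: 5.8
top 0.59 [510. 362. 111.] pan 95.0 -2.0
top 0.53 [460. 419.  46.] pan 128.0 66.0
top 0.46 [527. 396.  97.] pan 133.0 -4.0
side 0.57 [537. 382.  90.] pan 124.0 -19.0
[-0.59724451  0.4327697   0.05018267]
top [[193, 237], [181, 244], [117, 244], [116, 214], [134, 188], [167, 172]]
side [[207, 139], [204, 149], [167, 178], [106, 171], [102, 163], [153, 118], [177, 107]]
```

```bash
python3 -m crank '[{"offset":[0,0,0],"spin":0},{"offset":[0,0,0.002],"spin":0},{"offset":[0,0.001,0.004],"spin":0},{"offset":[0,0.002,0.006],"spin":0},{"offset":[0,0.002,0.008],"spin":0},{"offset":[0,0.003,0.01],"spin":0},{"offset":[0,0.003,0.01],"spin":0},{"offset":[0,0.003,0.01],"spin":0}]'
python3 - <<'E'
from h import *
d=pics("aj"); inpan(d,.3,(498,325),np.radians(67.3)); print(manip.read_state()["moment"]); hull(d)
E
```

```text
clock: 70.65
eef_pos: [410.5, 218.2, 126.0]
eef_rot: [-3.139, 0.014, 1.959]
wrist_force: [-1.1, 0.9, -2.2]
finger_gap: 6.5
top 0.74 [462. 422.  40.] pan 76.0 71.0
top 0.59 [591. 366.  46.] pan 74.0 -70.0
top 0.55 [537. 395.  46.] pan 80.0 -9.0
side 0.5 [ 549. -393.   14.] pan -643.0 -324.0
side 0.38 [541. 395.  50.] pan 81.0 -12.0
[-0.08888541  0.22890429  0.02402771]
top [[191, 238], [179, 245], [114, 244], [116, 203], [138, 183], [170, 173]]
side [[208, 141], [165, 174], [106, 170], [102, 163], [151, 114], [179, 106]]
```

```bash
python3 -m crank '[{"offset":[0,-0.002,-0.006],"spin":0},{"offset":[-0.001,-0.004,-0.012],"spin":0},{"offset":[-0.001,-0.006,-0.019],"spin":0},{"offset":[-0.002,-0.009,-0.026],"spin":0},{"offset":[-0.003,-0.011,-0.032],"spin":0},{"offset":[-0.003,-0.013,-0.039],"spin":0},{"offset":[-0.004,-0.014,-0.045],"spin":0},{"offset":[-0.004,-0.014,-0.049],"spin":0}]' - 8
python3 -m crank '[{"offset":[0,-0.001,-0.001],"spin":0},{"offset":[0,-0.001,-0.002],"spin":0},{"offset":[0,-0.001,-0.003],"spin":0},{"offset":[0,-0.001,-0.003],"spin":0},{"offset":[0,-0.001,-0.003],"spin":0},{"offset":[0,-0.001,-0.003],"spin":0},{"offset":[0,-0.001,-0.003],"spin":0},{"offset":[0,-0.001,-0.003],"spin":0}]'
python3 - <<'E'
from h import *
d=pics("ak"); hull(d); print(manip.read_state()["moment"])
E
```

```text
clock: 71.62
eef_pos: [406.1, 203.7, 76.0]
eef_rot: [-3.138, 0.014, 1.959]
wrist_force: [-0.0, -0.4, 0.7]
finger_gap: 3.3
clock: 72.28
eef_pos: [406.2, 202.8, 73.5]
eef_rot: [-3.138, 0.014, 1.959]
wrist_force: [-4.0, -1.4, 5.7]
finger_gap: 3.7
top [[198, 238], [125, 247], [108, 201], [173, 174]]
side [[209, 143], [208, 152], [172, 196], [133, 182], [132, 163], [172, 121], [185, 121]]
[-0.42930782  0.67476243  0.02539549]
```

```bash
python3 -m crank '[{"offset":[0,0,0.002],"spin":0},{"offset":[0,0,0.002],"spin":0},{"offset":[0,0,0.002],"spin":0},{"offset":[0,0,0.002],"spin":0},{"offset":[0,0,0.002],"spin":0},{"offset":[0,0,0.002],"spin":0},{"offset":[0,0,0.002],"spin":0},{"offset":[0,0,0.002],"spin":0}]' 0.26 && python3 -m crank '[{"offset":[0,0,0.01],"spin":0},{"offset":[0,0,0.025],"spin":0},{"offset":[0,0,0.05],"spin":0},{"offset":[0,0,0.085],"spin":0},{"offset":[0,0,0.12],"spin":0},{"offset":[0,0,0.155],"spin":0},{"offset":[0,0,0.18],"spin":0},{"offset":[0,0,0.19],"spin":0}]' && python3 -m crank '[{"offset":[-0.03,-0.02,0.01],"spin":7},{"offset":[-0.05,-0.05,0.02],"spin":14},{"offset":[-0.06,-0.09,0.03],"spin":21},{"offset":[-0.06,-0.13,0.03],"spin":28},{"offset":[-0.06,-0.17,0.03],"spin":35},{"offset":[-0.06,-0.2,0.03],"spin":42},{"offset":[-0.06,-0.23,0.03],"spin":45},{"offset":[-0.06,-0.25,0.03],"spin":45}]' 0.7
python3 - <<'E'
from h import *
d=pics("al"); hull(d); inpan(d,.3,(498,325),np.radians(67.3))
R=Ro.from_euler("z",67.3,degrees=True).as_matrix()
for k,p in d.items(): print(k,[np.round(proj(p,R@c+[472,275,85])).tolist() for c in [(-134,0,29),(0,134,29),(0,-134,29),(134,0,4),(0,0,128)]])
# wooden grip: tan pixels
for k,p in d.items():
    h=cv2.cvtColor(p["pixels"],cv2.COLOR_RGB2HSV).astype(int); u,v=map(int,proj(p,R@[0,0,115]+[472,275,85]))
    w=h[v-18:v+18,u-18:u+18]; m=(w[...,0]>8)&(w[...,0]<25)&(w[...,1]>70)&(w[...,2]>90)
    a=np.argwhere(m); print(k,(u,v),len(a),a.mean(0)[::-1]+[u-18,v-18] if len(a) else 0)
E
```

```text
clock: 73.15
eef_pos: [406.2, 202.7, 75.4]
eef_rot: [-3.138, 0.014, 1.959]
wrist_force: [0.3, -0.2, -0.6]
finger_gap: 24.4
clock: 73.82
eef_pos: [406.9, 203.0, 269.8]
eef_rot: [3.139, 0.014, 1.959]
wrist_force: [0.3, 0.1, -0.2]
finger_gap: 24.6
clock: 74.48
eef_pos: [346.3, -47.3, 299.6]
eef_rot: [3.139, 0.014, 2.75]
wrist_force: [2.4, 0.8, -0.4]
finger_gap: 65.7
top [[198, 237], [132, 265], [109, 200], [171, 173]]
side [[211, 147], [167, 196], [106, 169], [121, 132], [186, 121]]
top 0.71 [592. 366.  45.] pan 75.0 -71.0
top 0.52 [461. 422.  45.] pan 75.0 72.0
top [[196.0, 241.0], [130.0, 267.0], [171.0, 175.0], [107.0, 201.0], [142.0, 221.0]]
side [[166.0, 191.0], [102.0, 166.0], [207.0, 143.0], [150.0, 129.0], [149.0, 124.0]]
top (143, 221) 152 [143.90131579 218.86842105]
side (149, 127) 13 [139.46153846 134.        ]
```

```bash
python3 -m crank '[{"offset":[0.012,0.03,0],"spin":1},{"offset":[0.027,0.065,0],"spin":1},{"offset":[0.042,0.1,0],"spin":1},{"offset":[0.056,0.135,0],"spin":1},{"offset":[0.07,0.17,0],"spin":1},{"offset":[0.085,0.205,0],"spin":1},{"offset":[0.1,0.24,0],"spin":1},{"offset":[0.115,0.275,0],"spin":1}]' 0.6 && python3 -m crank '[{"offset":[0.008,0.02,0],"spin":0},{"offset":[0.016,0.043,0],"spin":0},{"offset":[0.016,0.043,-0.03],"spin":0},{"offset":[0.016,0.043,-0.065],"spin":0},{"offset":[0.016,0.043,-0.1],"spin":0},{"offset":[0.016,0.043,-0.12],"spin":0},{"offset":[0.016,0.043,-0.13],"spin":0},{"offset":[0.016,0.043,-0.133],"spin":0}]'
python3 -m crank '[{"offset":[0,0,0],"spin":0},{"offset":[0,0,0],"spin":0},{"offset":[0,0,0],"spin":0},{"offset":[0,0,0],"spin":0},{"offset":[0,0,0],"spin":0},{"offset":[0,0,0],"spin":0},{"offset":[0,0,0],"spin":0},{"offset":[0,0,0],"spin":0}]' 0 40
python3 -m crank '[{"offset":[0,0,0],"spin":0},{"offset":[0,0,0.003],"spin":0},{"offset":[0,0,0.01],"spin":0},{"offset":[0,0,0.02],"spin":0},{"offset":[0,0,0.035],"spin":0},{"offset":[0,0,0.05],"spin":0},{"offset":[0,0,0.065],"spin":0},{"offset":[0,0,0.075],"spin":0}]' 0 45
```

```text
clock: 75.45
eef_pos: [461.0, 233.5, 299.4]
eef_rot: [3.139, 0.014, 2.764]
wrist_force: [1.1, -0.2, 0.3]
finger_gap: 56.3
clock: 76.12
eef_pos: [475.6, 277.8, 164.9]
eef_rot: [3.141, 0.012, 2.766]
wrist_force: [0.8, -0.2, 0.6]
finger_gap: 56.1
clock: 76.78
eef_pos: [475.6, 277.7, 164.8]
eef_rot: [3.141, 0.012, 2.766]
wrist_force: [0.1, -1.0, -0.4]
finger_gap: 15.6
clock: 77.45
eef_pos: [475.9, 277.8, 242.2]
eef_rot: [3.14, 0.013, 2.766]
wrist_force: [-0.6, 0.7, -3.6]
finger_gap: 15.4
```

```bash
python3 -m crank '[{"offset":[0,-0.008,0],"spin":-1},{"offset":[0,-0.025,0],"spin":-4},{"offset":[-0.003,-0.05,0],"spin":-8},{"offset":[-0.005,-0.08,0],"spin":-12},{"offset":[-0.01,-0.11,0],"spin":-17},{"offset":[-0.013,-0.14,0],"spin":-22},{"offset":[-0.017,-0.17,0],"spin":-27},{"offset":[-0.02,-0.2,0],"spin":-32}]' && python3 -m crank '[{"offset":[-0.003,-0.03,0],"spin":-5},{"offset":[-0.006,-0.06,0],"spin":-10},{"offset":[-0.01,-0.09,0],"spin":-15},{"offset":[-0.015,-0.12,0],"spin":-20},{"offset":[-0.022,-0.15,0],"spin":-25},{"offset":[-0.03,-0.18,0],"spin":-30},{"offset":[-0.04,-0.205,0],"spin":-35},{"offset":[-0.05,-0.23,0],"spin":-40}]' && python3 -m crank '[{"offset":[-0.015,-0.025,0],"spin":-3},{"offset":[-0.03,-0.05,0],"spin":-5},{"offset":[-0.048,-0.075,0],"spin":-6.3},{"offset":[-0.065,-0.1,0],"spin":-6.3},{"offset":[-0.08,-0.125,0],"spin":-6.3},{"offset":[-0.092,-0.145,0],"spin":-6.3},{"offset":[-0.1,-0.16,0],"spin":-6.3},{"offset":[-0.102,-0.17,0],"spin":-6.3}]'
python3 - <<'E'
from h import *
d=pics("am"); find(d,["pan","pan_bar","hookstand"],.3); hull(d)
s=manip.read_state();print(s["eef_pos"],s["eef_rot"],s["moment"])
E
```

```text
clock: 78.12
eef_pos: [455.0, 76.1, 242.0]
eef_rot: [3.14, 0.013, 2.202]
wrist_force: [0.2, -1.3, -2.4]
finger_gap: 15.6
clock: 78.78
eef_pos: [403.8, -155.4, 241.6]
eef_rot: [3.14, 0.013, 1.498]
wrist_force: [0.8, -0.9, -3.5]
finger_gap: 15.4
clock: 79.45
eef_pos: [300.2, -326.7, 241.4]
eef_rot: [3.141, 0.013, 1.385]
wrist_force: [0.4, -0.1, -3.2]
finger_gap: 15.5
top pan [([320, -305, 166], 0.92)]
top pan_bar [([319, -301, 163], 0.68)]
top hookstand [([553, -367, 11], 0.7), ([313, 199, 30], 0.48)]
side pan [([334, -332, 167], 0.85)]
side pan_bar [([335, -331, 165], 0.72)]
side hookstand [([550, -404, 12], 0.83)]
top [[419, 285], [364, 332], [331, 282], [392, 243]]
side [[330, 335], [324, 383], [195, 383], [203, 361], [240, 335], [294, 326]]
[ 302.17065639 -325.01120994  241.72775468] [3.14001665 0.01328301 1.38901909] [-0.07665319  0.05068494 -0.04045463]
```

```bash
python3 - <<'E'
from h import *
p=manip.camera("top")
N=onz(p,392,243,166);B=onz(p,364,332,191);L=onz(p,331,282,191);R=onz(p,419,285,191)
print(N.round(),B.round(),L.round(),R.round(),((L+R)/2).round(1),((N+B)/2).round(1),np.degrees(np.arctan2(*(N-B)[1::-1])),np.degrees(np.arctan2(*(L-R)[1::-1]))-90)
s=manip.read_state();print(s["eef_pos"],np.degrees(s["eef_rot"][2])-90)
E
```

```text
[ 426. -358.  166.] [ 204. -281.  191.] [ 327. -197.  191.] [ 322. -419.  191.] [ 324.5 -308.   191. ] [ 314.7 -319.3  178.5] -19.191836352989036 -1.1331966161923361
[ 302.11095623 -325.07833437  241.69045962] -10.42726833595168
```

```bash
python3 -m crank '[{"offset":[0,0,-0.005],"spin":0.3},{"offset":[0,0,-0.011],"spin":0.6},{"offset":[0,0,-0.018],"spin":0.6},{"offset":[0,0,-0.025],"spin":0.6},{"offset":[0,0,-0.029],"spin":0.6},{"offset":[0,0,-0.031],"spin":0.6},{"offset":[0,0,-0.031],"spin":0.6},{"offset":[0,0,-0.031],"spin":0.6}]' && python3 -m crank '[{"offset":[0.005,-0.001,0],"spin":0},{"offset":[0.015,-0.003,0],"spin":0},{"offset":[0.028,-0.005,0],"spin":0},{"offset":[0.041,-0.007,0],"spin":0},{"offset":[0.054,-0.009,0],"spin":0},{"offset":[0.067,-0.012,0],"spin":0},{"offset":[0.08,-0.014,0],"spin":0},{"offset":[0.09,-0.016,0],"spin":0}]'
python3 - <<'E'
from h import *
d=pics("an"); s=manip.read_state();print(s["wrist_force"],s["moment"],s["eef_pos"],s["eef_rot"])
p=d["side"]; R=Ro.from_euler("z",-9.8,degrees=True).as_matrix()
bc=np.array(s["eef_pos"])+[0,0,35]
print("pred grip px",[(k,np.round(proj(q,bc),1),"bar ends",np.round(proj(q,R@[0,78,0]+bc),1),np.round(proj(q,R@[0,-78,0]+bc),1)) for k,q in d.items()])
for k,q in d.items():
    u,v=map(int,proj(q,bc)); h=cv2.cvtColor(q["pixels"],cv2.COLOR_RGB2HSV).astype(int)[v-25:v+25,u-25:u+25]
    m=(h[...,0]>12)&(h[...,0]<25)&(h[...,1]>70)&(h[...,2]>80); a=np.argwhere(m); print(k,len(a),a.mean(0)[::-1]+[u-25,v-25] if len(a) else 0)
E
```

```text
clock: 80.67
eef_pos: [302.1, -325.2, 210.8]
eef_rot: [3.14, 0.013, 1.399]
wrist_force: [0.6, 0.3, -2.5]
finger_gap: 16.1
clock: 81.33
eef_pos: [393.8, -341.3, 210.7]
eef_rot: [3.14, 0.013, 1.4]
wrist_force: [0.3, -0.1, -3.3]
finger_gap: 15.5
[-0.1937012  -0.75015596 -3.35695537] [-0.057372    0.09004279 -0.0054845 ] [ 393.48365761 -341.19434122  210.39205351] [3.14016846 0.01299891 1.40022054]
pred grip px [('top', array([394.6, 257.9]), 'bar ends', array([362.9, 251.9]), array([426.2, 263.9])), ('side', array([314.1, 322.5]), 'bar ends', array([285.8, 283.9]), array([346.5, 366.6]))]
top 57 [391.31578947 257.26315789]
side 332 [321.12650602 328.56325301]
```

```bash
python3 -m crank '[{"offset":[0.006,-0.001,0],"spin":0},{"offset":[0.018,-0.003,0],"spin":0},{"offset":[0.032,-0.005,0],"spin":0},{"offset":[0.046,-0.008,0],"spin":0},{"offset":[0.06,-0.01,0],"spin":0},{"offset":[0.071,-0.012,0],"spin":0},{"offset":[0.079,-0.014,0],"spin":0},{"offset":[0.082,-0.014,0],"spin":0}]'
python3 -m crank '[{"offset":[0,0,-0.003],"spin":0},{"offset":[0,0,-0.007],"spin":0},{"offset":[0,0,-0.012],"spin":0},{"offset":[0,0,-0.017],"spin":0},{"offset":[0,0,-0.022],"spin":0},{"offset":[0,0,-0.027],"spin":0},{"offset":[0,0,-0.03],"spin":0},{"offset":[0,0,-0.03],"spin":0}]'
```

```text
clock: 82.1
eef_pos: [476.1, -355.4, 210.2]
eef_rot: [3.14, 0.013, 1.4]
wrist_force: [-0.9, 0.4, -3.0]
finger_gap: 16.0
clock: 82.77
eef_pos: [475.8, -355.2, 179.3]
eef_rot: [3.141, 0.012, 1.4]
wrist_force: [0.0, 0.1, -3.3]
finger_gap: 15.4
```

```bash
python3 -m crank '[{"offset":[0,0,-0.002],"spin":0},{"offset":[0,0,-0.004],"spin":0},{"offset":[0,0,-0.006],"spin":0},{"offset":[0,0,-0.008],"spin":0},{"offset":[0,0,-0.01],"spin":0},{"offset":[0,0,-0.012],"spin":0},{"offset":[0,0,-0.012],"spin":0},{"offset":[0,0,-0.012],"spin":0}]'
for i in 1 2 3; do python3 -m crank '[{"offset":[0,0,-0.001],"spin":0},{"offset":[0,0,-0.001],"spin":0},{"offset":[0,0,-0.002],"spin":0},{"offset":[0,0,-0.002],"spin":0},{"offset":[0,0,-0.002],"spin":0},{"offset":[0,0,-0.002],"spin":0},{"offset":[0,0,-0.002],"spin":0},{"offset":[0,0,-0.002],"spin":0}]' | grep -E "pos|force"; done
```

```text
clock: 83.43
eef_pos: [475.8, -355.2, 167.2]
eef_rot: [3.141, 0.012, 1.4]
wrist_force: [0.0, 0.1, -2.5]
finger_gap: 15.6
eef_pos: [475.8, -355.2, 165.2]
wrist_force: [-1.0, 0.1, -2.6]
eef_pos: [475.9, -355.2, 163.4]
wrist_force: [-0.7, -0.1, -0.6]
eef_pos: [476.3, -355.4, 162.9]
wrist_force: [-2.3, 3.6, 10.4]
```

```bash
python3 -m crank '[{"offset":[0,0,0.001],"spin":0},{"offset":[0,0,0.001],"spin":0},{"offset":[0,0,0.001],"spin":0},{"offset":[0,0,0.001],"spin":0},{"offset":[0,0,0.001],"spin":0},{"offset":[0,0,0.001],"spin":0},{"offset":[0,0,0.001],"spin":0},{"offset":[0,0,0.001],"spin":0}]' - 10
python3 - <<'E'
from h import *
s=manip.read_state();print(s["wrist_force"],s["moment"])
E
python3 -m crank '[{"offset":[0,0,0],"spin":0},{"offset":[0,0,0],"spin":0},{"offset":[0,0,0],"spin":0},{"offset":[0,0,0],"spin":0},{"offset":[0,0,0],"spin":0},{"offset":[0,0,0],"spin":0},{"offset":[0,0,0],"spin":0},{"offset":[0,0,0],"spin":0}]' 0.4
python3 - <<'E'
from h import *
d=pics("ao"); find(d,["pan"],.3); hull(d)
R=Ro.from_euler("z",-9.8,degrees=True).as_matrix()
for k,p in d.items(): print(k,[np.round(proj(p,R@c+[476,-354,83])).tolist() for c in [(134,0,4),(0,134,29),(-134,0,29),(-134,0,0),(0,-134,29)]])
E
```

```text
clock: 86.1
eef_pos: [476.2, -355.4, 163.8]
eef_rot: [3.14, 0.013, 1.4]
wrist_force: [0.0, 0.1, -2.7]
finger_gap: 16.0
[ 0.01591917  0.06763277 -2.73248619] [-0.02362492  0.08630538 -0.01030163]
clock: 86.77
eef_pos: [476.3, -355.4, 163.8]
eef_rot: [3.139, 0.013, 1.4]
wrist_force: [-0.5, -0.2, 0.2]
finger_gap: 37.5
top pan [([494, -319, 87], 0.67)]
side pan [([467, -372, 92], 0.7)]
top [[410, 199], [369, 260], [337, 215], [392, 175]]
side [[399, 304], [399, 383], [302, 383], [285, 376], [303, 285]]
top [[391.0, 175.0], [336.0, 214.0], [376.0, 272.0], [374.0, 271.0], [433.0, 233.0]]
side [[396.0, 304.0], [302.0, 277.0], [282.0, 371.0], [282.0, 377.0], [395.0, 399.0]]
```

```bash
python3 -m crank '[{"offset":[0,0,0.003],"spin":0},{"offset":[0,0,0.008],"spin":0},{"offset":[0,0,0.016],"spin":0},{"offset":[0,0,0.03],"spin":0},{"offset":[0,0,0.05],"spin":0},{"offset":[0,0,0.075],"spin":0},{"offset":[0,0,0.1],"spin":0},{"offset":[0,0,0.13],"spin":0}]' && python3 -m crank '[{"offset":[-0.02,0.02,0.02],"spin":0},{"offset":[-0.04,0.05,0.03],"spin":0},{"offset":[-0.06,0.08,0.03],"spin":0},{"offset":[-0.08,0.11,0.03],"spin":0},{"offset":[-0.1,0.14,0.03],"spin":0},{"offset":[-0.12,0.17,0.03],"spin":0},{"offset":[-0.13,0.2,0.03],"spin":0},{"offset":[-0.13,0.22,0.03],"spin":0}]'
for i in 1 2; do python3 -m crank '[{"offset":[0,0,0],"spin":0},{"offset":[0,0,0],"spin":0},{"offset":[0,0,0],"spin":0},{"offset":[0,0,0],"spin":0},{"offset":[0,0,0],"spin":0},{"offset":[0,0,0],"spin":0},{"offset":[0,0,0],"spin":0},{"offset":[0,0,0],"spin":0}]' | head -1; done
python3 - <<'E'
from h import *
d=pics("ap"); find(d,["pan","spray","jar","brush","dish","pad"],.45); hull(d); inpan(d,.35,(498,325),np.radians(67.3))
R=Ro.from_euler("z",-9.8,degrees=True).as_matrix()
for k,p in d.items(): print(k,[np.round(proj(p,R@c+[476,-354,83])).tolist() for c in [(134,0,4),(0,134,29),(-134,0,29),(-134,0,0),(0,-134,29)]])
b=manip.camera("side"); c0=cv2.imread("pics/ap_side.png")[:,:,::-1]; print("motion",np.abs(b["pixels"].astype(int)-c0)[240:384,260:420].mean())
E
```

```text
clock: 87.73
eef_pos: [475.9, -355.1, 295.1]
eef_rot: [3.14, 0.013, 1.4]
wrist_force: [-0.4, -0.8, -0.6]
finger_gap: 37.9
clock: 88.4
eef_pos: [344.3, -133.3, 326.7]
eef_rot: [3.137, 0.014, 1.4]
wrist_force: [-0.6, -0.8, -0.4]
finger_gap: 37.3
clock: 89.07
clock: 89.73
top pan [([475, -362, 89], 0.58)]
top spray [([738, -283, 128], 0.78)]
top jar [([733, 293, 207], 0.63)]
top brush [([796, -65, 43], 0.95)]
top dish [([312, 199, 24], 0.88)]
top pad [([793, -63, 44], 0.72)]
side pan []
side spray [([724, -307, 110], 0.73)]
side jar [([472, -360, 89], 0.75), ([728, 273, 184], 0.65)]
side brush [([784, -80, 48], 0.6)]
side dish [([306, 192, 19], 0.78)]
side pad [([297, -221, 26], 0.86)]
top [[434, 232], [376, 270], [338, 212], [394, 175]]
top 0.78 [590. 368.  44.] pan 76.0 -68.0
top 0.68 [531. 388.  44.] pan 71.0 -6.0
top 0.58 [462. 420.  43.] pan 74.0 70.0
side 0.61 [464. 424.  48.] pan 78.0 70.0
top [[391.0, 175.0], [336.0, 214.0], [376.0, 272.0], [374.0, 271.0], [433.0, 233.0]]
side [[396.0, 304.0], [302.0, 277.0], [282.0, 371.0], [282.0, 377.0], [395.0, 399.0]]
motion 1.6286024305555555
```

```bash
python3 -c "
from cell import manip; print(manip.sign_off())"
```

```text
the job is handed in; nothing more can be done
None
```

I handed in the job with all three balls in the caddy and the empty pan hanging in both hooks; the run took about 90 s of the 210 s allowed. Only three balls were on the mat.

**What I did**
- I put the balls in the pan and carried it by its grip to the caddy.
- I rested the pan on the caddy walls and lifted its rear rim in a light grip, so it tipped on the walls and the balls rolled out through the notch.
- I took the grip again and lowered the bar into both hook throats from the open side.

**Last checks**
- **Balls:** all three were seen inside the caddy, within about 78 mm of its centre on each axis, against a limit of 90 mm.
- **Pan:** its corners in the top picture fell within about 3 px of the predicted level hanging pose, and it looked still. The bar met the hooks at the height predicted for the seat.
- **Other objects:** the spray bottle, jar, brush, soap dish and scrub pad were found where they started, within detector accuracy.
- **Arm:** it was clear of everything.

**What went wrong or disagreed**
- The first grasp of a ball slipped.
- After its first release on the caddy, the pan tipped backwards and leaned on the caddy wall with the balls still in it. I recovered it. I don't know whether poor balance or the random knock caused this.
- The fingertips appeared about 20–25 mm higher than the reported tool point, which cost several grasps.
- The final side picture gave no pan detection, so the hanging pose was confirmed only in the top view. Just before I pulled the arm clear, the visible corners in both views agreed.
- I used all 16 picture views before the tipping, so the tipping and hanging were checked by numbers, not by eye. I worked out the pan's tilt angle over the caddy only indirectly, from the balls rolling out.

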